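Setting out a phone-repair bench for board rework

TASK

Set the bench out around the board clamp for soldering: the brass tip cleaner midway across the gap between the clamp and the soldering-iron stand; on the clamp's opposite side the solder spool, level with the clamp's middle and about 30 mm (two fingers) clear of its end; and the flux bottle with the yellow label straight behind the spool, about 30 mm clear of it. Lay the white parts case straight behind the clamp, lengthwise along it and about 30 mm clear, and stand the screw tin on the middle of the case's lid. Leave all five upright, and do not shift the multimeter, the blue-labelled bottle or the tape roll.

Things in the scene. Friction and masses are not known exactly. Their poses are not given: they have to be found in the camera images.
- board_clamp: Phone-board clamp, fixed: black plate 70 (x) by 140 (y) mm with steel rods and red jaws holding a green circuit board, 24 mm tall in all. Origin: centre of its underside. Its x axis points behind it (away from the robot, turned by at most 0.12 rad), y to its left along its length. Behind, beside and the places given below are meant along these axes.
- iron_stand: Soldering-iron stand, fixed: dark base 130 (x) by 80 (y) by 18 mm with a coiled-steel holder; a blue-handled iron leans in it towards the robot, handle end up to 180 mm high and 85 mm in front of the origin (centre of the base's underside). It stands left or right of the clamp, 280 to 300 mm from the clamp's origin along the clamp's y, leaving a gap of about 180 mm.
- tip_cleaner: Tip cleaner, loose: dark round pot, 60 mm diameter, 46 mm tall, with a steel rim and brass turnings in its mouth. Origin: centre of its underside; z is up. Its place: 160 mm from the clamp's origin along the clamp's y, on the iron stand's side (the middle of the gap).
- solder_spool: Solder spool, loose, standing with its axis upright: two violet flanges 56 mm diameter and 4 mm thick, silvery winding (47 mm) between, 36 mm tall. Origin: centre of its underside; z is up. Its place, with the 30 mm gap: 128 mm from the clamp's origin along the clamp's y, on the side away from the iron stand.
- flux_bottle: Flux bottle, loose, upright: white round squeeze bottle with a broad yellow band and a thin yellow nozzle, 32 mm diameter up to 48 mm height, tapering above, 80 mm tall. Origin: centre of its underside; z is up. Its place, with the 30 mm gap, is 74 mm from the spool's centre along the clamp's +x axis.
- parts_case: Parts case, loose, shut: grey box with white lid and two orange latches, 52 (x) by 90 (y) by 26 mm. Origin: centre of its underside; y is its length, z is up; it starts turned by at most 0.4 rad and may end either way round. Its place, with the 30 mm gap: 91 mm from the clamp's origin along the clamp's +x.
- screw_tin: Screw tin, loose: small aluminium tin with a ribbed green lid, 38 mm diameter, 26 mm tall, flat underside 36 mm. Origin: centre of its underside; z is up. It goes on the lid of the parts case, whose flat top is 26 mm above the case's origin.
- multimeter: Orange multimeter lying on its back, loose, 165 (x) by 78 (y) by 35 mm, its dial pointer up to 45 mm. Origin: centre of its underside. It lies on the other side of the clamp from the iron stand, 280 to 300 mm from the clamp's origin. Not to be shifted.
- wash_bottle: White bottle with a broad blue band and blue nozzle, loose, upright, 38 mm diameter, 88 mm tall. Origin: centre of its underside. Not to be shifted; not the flux bottle.
- tape_roll: Amber tape roll lying flat, loose, 60 mm outside and 40 mm inside diameter, 24 mm tall. Origin: centre of its underside. Not to be shifted.
There are look-alikes about, which are no part of the job. What is shaped like the iron_stand but brown or turquoise is not meant. What is shaped like the flux_bottle but turquoise is not meant.

How it is judged:
By the outcome, as a careful person would: the job done as asked, in the order asked, and still so for the second after the job is handed in, with the robot touching nothing.
It also fails if it takes over 131 s, if anything falls off the work surface, if the arm or the gripper's body presses on something with over 40 N, if the wrist force passes 120 N, or if a joint passes its speed limit or range.

ROBOT

A 6-joint arm with a two-finger parallel gripper is mounted at the origin on the work surface. World frame = base frame: x ahead of the robot, y to its left, z up, the work surface at z = 0. Lengths are in mm, angles in rad, forces in N, time in s.
With the tool pointing down it reaches from about 275 to 1000 mm from the base axis. Payload 8.4 kg.
Tool frame: the origin (TCP) lies at the very end of the fingers, on their centre line; the grasp point (between the pads) lies 19 mm behind it; z points along the fingers, x is the direction in which the jaws open and shut, and the axes are right-handed (so a half turn about z gives the same grasp; the last joint's range is limited). The gripper opens to 85 mm and grips with 20 to 120 N. Pads are 22 mm wide; open, the fingers measure 114 mm over their backs; the gripper's body (76 mm by 85 mm) begins 54 mm behind the grasp point. The pads swing forward as they close: fully open they stand 13 mm farther back than shut.
Start: joints at [1.28, 0.353, 1.633, -0, 1.155, -0.002], TCP at [178, 599.119, 231.281] pointing down, gripper open.
Joint ranges: [-2.63, 2.63], [-0.92, 2.1], [0.06, 2.66], [-1.3, 4.44], [0, 2.69], [-3.02, 3.02]. Speed limits (rad/s): [2.22, 2.22, 2.79, 3.14, 3.14, 3.14].

INTERFACE

Orientations are given as [roll, pitch, yaw] about the fixed x, y, z axes, in that order (R = Rz(yaw) Ry(pitch) Rx(roll)).
In Python, from rig import r gives the robot as it stands.
- The arm moves only by the tool arm_command, never from a script. Its argument "targets" is a list of rows, each a list of 6 numbers: the shift along the tool's x, y, z in m, then the turn, a rotation vector about the tool's x, y, z in rad. A call has 1 to 20 rows; each row shifts and turns the commanded pose from where the row before left it, along the tool's axes as they then stand; what a row does not reach is not made up. A row lasts 1/12 s, in which the tool goes at most 41.7 mm and 7.16 degrees, less where a joint would pass 70% of its speed; a pose out of reach is approached as far as the arm can. A call is refused whole if a number of a shift passes 0.0417 or a number of a turn 0.125, either way. A call with a gripper value outside its range is refused whole. "fingers" is the finger opening in m, from 0 to 0.0854, set as the call begins (left out, the last holds). The fingers move at their own pace and stop on an object; "squeeze" is the grip in N (left out, the last holds). Time passes only in rows, so rows that do not move let the fingers close. It gives the time, the measured TCP pose, the force and the opening at its end, in the units of the state.
- r.sense(): the state, without advancing time (a new reading comes with each control period).
- r.grab_frame(name): name is "scene" or "side" or "wrist"; returns a dict with "image" (480x640x3 uint8, blue, green, red), "fx", "fy", "cx", "cy" (pixels), "xyz" and "orientation" of the camera in the world. Camera axes: x right, y down, z forward; pixel columns grow to the right and rows downward; lengths in mm; the calibration is good to about 2 mm. A picture is of the moment at which its call begins. There is no depth.
- r.sign_off(): hands the job in, once; it reports no verdict.
The state is a dict: "clock": time; "qpos": joint angles; "qvel": joint speeds; "joint_efforts": joint torques, N m; "eef_pos": TCP position; "tcp_rot": TCP orientation; "contact_force": force on the tool from outside, world axes, zero at the start; "wrist_torque": the same for the moment, N m; "opening": opening from 0.0 (shut) to 1.0 (fully open).
Only numpy, scipy, OpenCV 4.12 (cv2) and the standard library are available. Lean on these libraries where they do the work, as an engineer would, in place of code of your own. Each camera call takes 0.05 s, during which the arm holds its last target.

## Working session

There is one attempt and no reset: what is moved stays moved. The work goes in short steps, Python scripts to look and compute and a tool call to move; the robot and the scene stay as the last step left them, time stands still between calls to the robot, and variables do not carry over. Pictures are saved under pics/ and viewed, and the job is handed in when it is done.

Besides the shell and the picture viewer there is one more tool, called after "Call:" in YAML: its name, and indented under it one key for each argument. arm_command: Moves the arm, as the interface text tells. Its arguments: {"type":"object","properties":{"targets":{"type":"array"},"fingers":{"type":"number"},"squeeze":{"type":"number"}},"required":["targets"]}

```bash
ls; mkdir -p pics
python3 - <<'E'
from rig import r
import cv2
for n in ("scene","side","wrist"):
    f=r.grab_frame(n); cv2.imwrite(f"pics/{n}0.png",f["image"]); print(n,[f[k] for k in("fx","fy","cx","cy","xyz","orientation")])
print(r.sense())
E
```

```text
pics
scene [508.35232650652944, 508.35232650652944, 323.2353974050631, 243.07808724404325, array([1079.72827078,  653.59835805,  933.40250396]), array([-2.31865479,  0.01142494,  2.37704804])]
side [492.634683700695, 492.634683700695, 322.41915283365944, 233.7269750431038, array([ 198.7810936 , 1025.35392606,  768.35250961]), array([-2.16694909,  0.02415025, -2.93989586])]
wrist [383.0035520608579, 383.0035520608579, 318.3647861998244, 232.4296370748129, array([105.46038691, 620.77527984, 373.09737795]), array([2.84600770e+00, 1.91767623e-03, 1.28190455e+00])]
{'clock': 0.15, 'qpos': array([ 1.27959081e+00,  3.53459389e-01,  1.63392870e+00,  1.05805784e-06,
        1.15521104e+00, -2.39826292e-03]), 'qvel': array([ 0.00060719, -0.00198766, -0.00417293, -0.00080746,  0.00326672,
        0.00136735]), 'joint_efforts': array([ 9.28041809e-04, -6.05633426e+01, -3.42339170e+01,  1.32070595e-04,
        6.18226215e-03, -4.71166470e-05]), 'eef_pos': array([177.905112  , 598.78459866, 230.76748751]), 'tcp_rot': array([-3.14158927e+00,  1.00646976e-03,  1.28198865e+00]), 'contact_force': array([-0.32325341, -0.62391221, -0.12833499]), 'wrist_torque': array([-0.02362015,  0.00592277,  0.06286489]), 'opening': 1.001346138809455}
```

View pics/scene0.png

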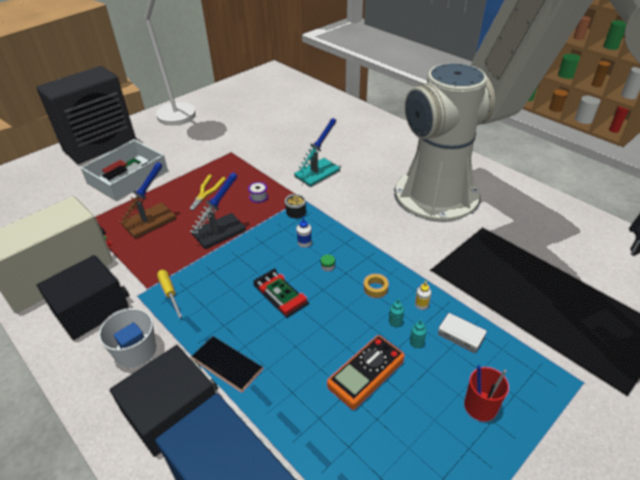

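View pics/side0.png

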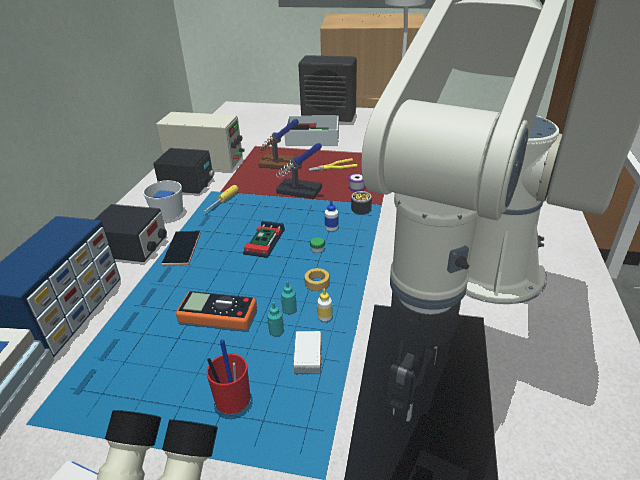

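View pics/wrist0.png

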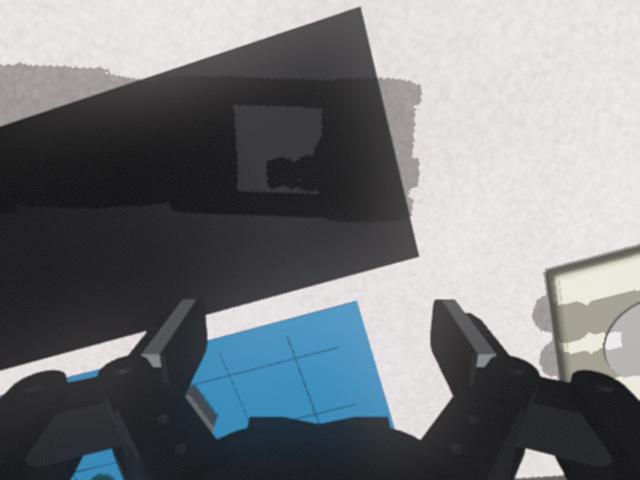

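```bash
cat > h.py <<'E'
import numpy as np, cv2
from scipy.spatial.transform import Rotation as R
from rig import r
def cam(f):
    return R.from_euler('xyz',f["orientation"]).as_matrix(), np.array(f["xyz"])
def ray(f,u,v,z):
    M,c=cam(f); d=M@np.array([(u-f["cx"])/f["fx"],(v-f["cy"])/f["fy"],1]); return c+d*(z-c[2])/d[2]
def proj(f,p):
    M,c=cam(f); q=(np.asarray(p,float)-c)@M; return np.stack([f["fx"]*q[...,0]/q[...,2]+f["cx"],f["fy"]*q[...,1]/q[...,2]+f["cy"]],-1)
def crop(img,x0,y0,w,h,s,name):
    c=cv2.resize(img[y0:y0+h,x0:x0+w],None,fx=s,fy=s,interpolation=cv2.INTER_CUBIC)
    for i in range(0,w,20):
        cv2.putText(c,str(x0+i),(int(i*s),8),0,.3,(255,255,255),1); cv2.line(c,(int(i*s),10),(int(i*s),14),(255,255,255),1)
    for j in range(0,h,20):
        cv2.putText(c,str(y0+j),(0,int(j*s)+4),0,.3,(255,255,255),1); cv2.line(c,(20,int(j*s)),(24,int(j*s)),(255,255,255),1)
    cv2.imwrite("pics/"+name,c)
E
python3 - <<'E'
from h import *
import pickle
fs=r.grab_frame("scene"); fd=r.grab_frame("side"); pickle.dump((fs,fd),open("f0.pkl","wb"))
crop(fs["image"],180,170,160,120,5,"c1.png")
crop(fs["image"],310,260,190,142,4.2,"c2.png")
crop(fd["image"],230,160,160,120,5,"c3.png")
crop(fd["image"],170,250,190,142,4.2,"c4.png")
E
```

```text
(no output)
```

View pics/c1.png

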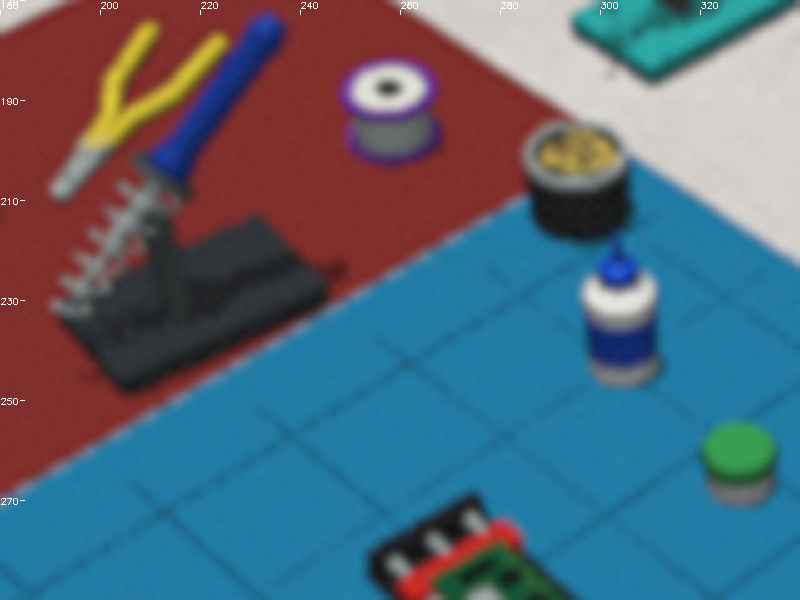

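View pics/c2.png

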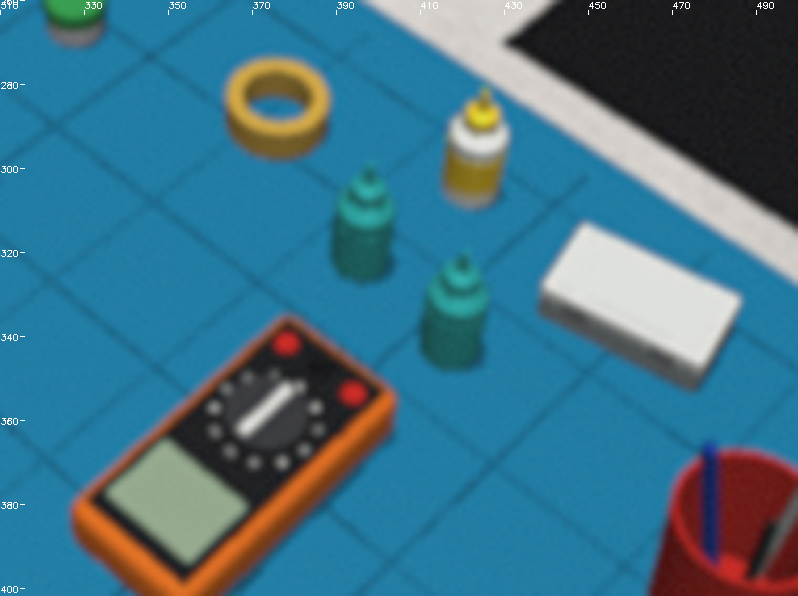

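View pics/c3.png

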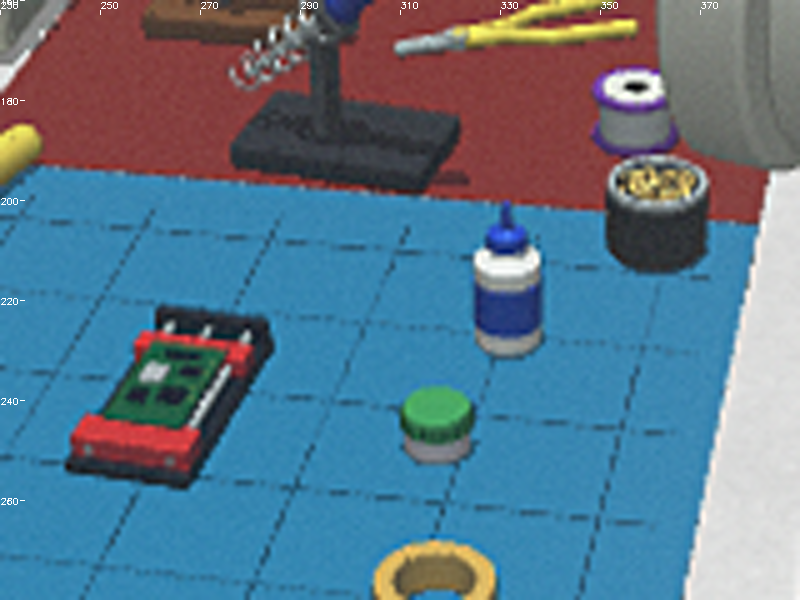

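View pics/c4.png

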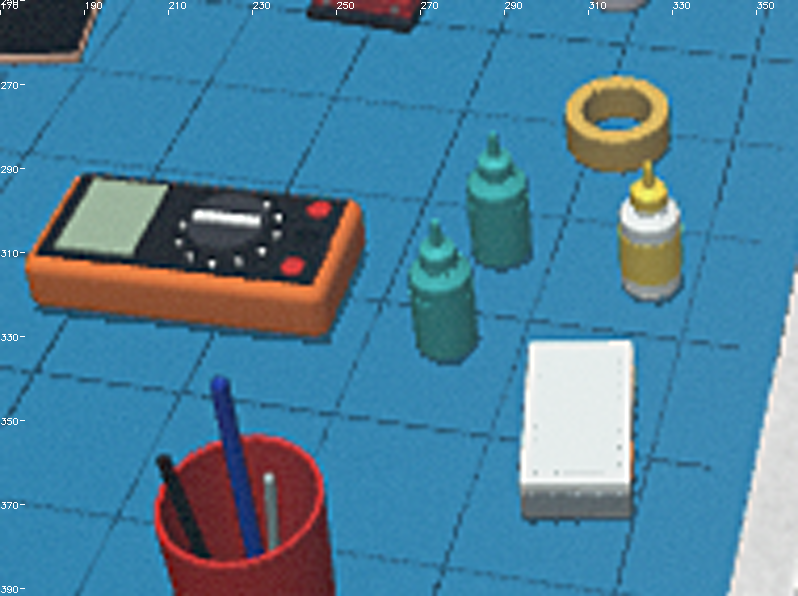

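Run:
```python
from h import *
import pickle
fs,fd=pickle.load(open("f0.pkl","rb"))
S=lambda x,y:(180+x/5,170+y/5); S2=lambda x,y:(310+x/4.2,260+y/4.2)
D=lambda x,y:(230+x/5,160+y/5); D2=lambda x,y:(170+x/4.2,250+y/4.2)
P={"tip":(S(575,155),D(658,182),46),"spool":(S(390,88),D(636,88),36),"tin":(S(740,448),D(437,408),26),"flux":(S2(487,92),D2(649,163),80),
"tape":(S2(278,97),D2(618,110),24),"wash":(S(617,240),D(507,205),88),"teal1":(S2(371,167),D2(492,135),80),"teal2":(S2(463,253),D2(434,222),80),
"mm pointer":(S2(268,410),D2(226,218),45)}
for k,(a,b,z) in P.items(): print(k,ray(fs,*a,z).round(1),ray(fd,*b,z).round(1))
for c in [S2(588,222),S2(742,299),S2(697,375),S2(541,288)]: print("case s",ray(fs,*c,26).round(1))
for c in [D2(530,341),D2(633,341),D2(631,484),D2(521,481)]: print("case d",ray(fd,*c,26).round(1))
crop(fs["image"],245,260,70,60,10,"k1.png")
crop(fd["image"],235,210,60,55,11,"k2.png")
```

```text
tip [ 360.8 -225.7   46. ] [ 354.9 -224.3   46. ]
spool [ 388.1 -360.3   36. ] [ 387.  -357.8   36. ]
tin [444.1  -6.7  26. ] [441.2  -5.1  26. ]
flux [373.2 240.3  80. ] [371.9 239.1  80. ]
tape [415.7 131.5  24. ] [412.5 133.   24. ]
wash [ 426.4 -115.6   88. ] [ 423.5 -113.7   88. ]
teal1 [459.  230.9  80. ] [456.6 231.4  80. ]
teal2 [469.7 300.   80. ] [467.6 301.   80. ]
mm pointer [590.3 279.5  45. ] [589.3 280.1  45. ]
case s [365.9 311.6  26. ]
case s [350.9 398.5  26. ]
case s [408.3 409.3  26. ]
case s [420.2 320.8  26. ]
case d [417.1 319.9  26. ]
case d [366.8 310.8  26. ]
case d [349.3 399.6  26. ]
case d [399.5 407.   26. ]
```

View pics/k1.png

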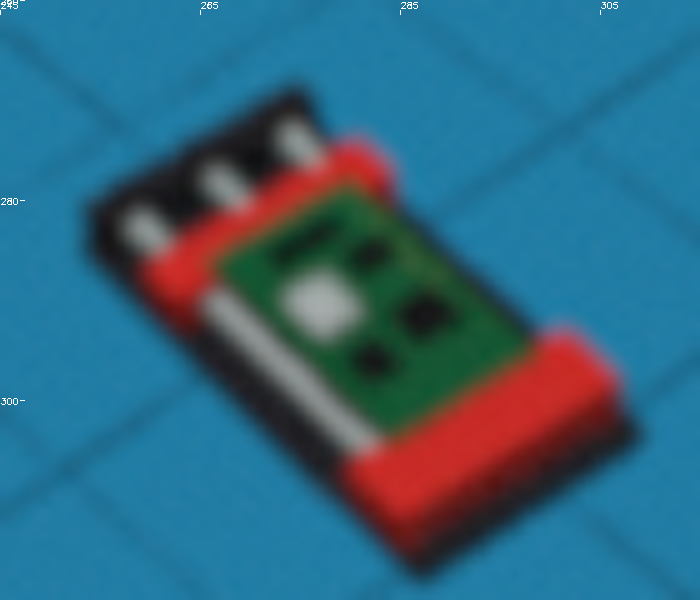

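View pics/k2.png

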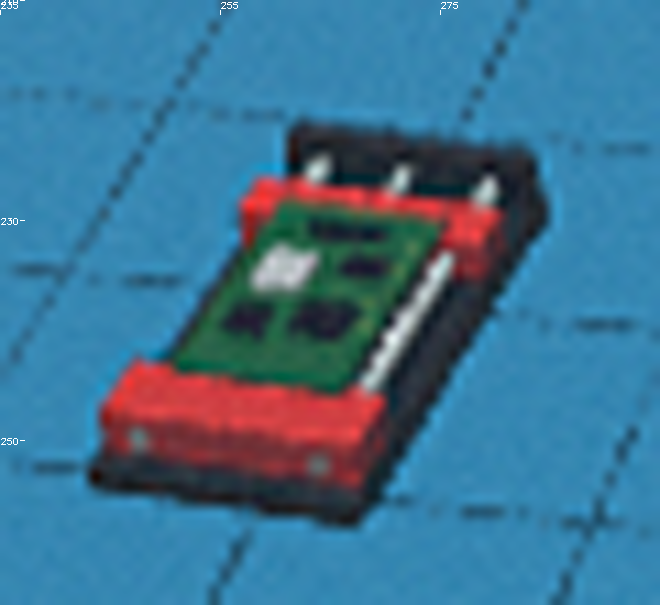

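Run:
```python
from h import *
import pickle
fs,fd=pickle.load(open("f0.pkl","rb"))
for c in [(254.1,285.5),(287,317.8),(309,303.7)]: print("s",ray(fs,*c,0).round(1), ray(fs,c[0],c[1],8).round(1))
for c in [(243.4,254.4),(267.5,257.7),(284.8,229.5)]: print("d",ray(fd,*c,0).round(1))
# stand base top corners z=18 (c1): 
S=lambda x,y:(180+x/5,170+y/5)
for c in [(60,318),(128,378),(328,285),(262,217)]: print("stand",ray(fs,*S(*c),18).round(1))
from scipy.optimize import least_squares
def corners(p,z=0):
    x,y,t=p; c,s=np.cos(t),np.sin(t)
    return np.array([[x+c*a*35-s*b*70,y+s*a*35+c*b*70,z] for a,b in [(1,-1),(1,1),(-1,1),(-1,-1)]])
obs=[(fs,0,(254.1,285.5)),(fs,1,(287,317.8)),(fs,2,(309,303.7)),(fd,1,(243.4,254.4)),(fd,2,(267.5,257.7)),(fd,3,(284.8,229.5))]
for sub in (obs,obs[:3],obs[3:]):
    f=lambda p:np.concatenate([proj(g,corners(p)[i])-np.array(o) for g,i,o in sub])
    q=least_squares(f,[600,0,0]); print("clamp",q.x.round(3),f(q.x).round(1))
def cc(p):
    x,y,t=p; c,s=np.cos(t),np.sin(t)
    return np.array([[x+c*a*26-s*b*45,y+s*a*26+c*b*45,26] for a,b in [(-1,-1),(-1,1),(1,1),(1,-1)]])
S2=lambda x,y:(310+x/4.2,260+y/4.2);D2=lambda x,y:(170+x/4.2,250+y/4.2)
o1=[(fs,i,S2(*c)) for i,c in enumerate([(588,222),(742,299),(697,375),(541,288)])]
o2=[(fd,i,D2(*c)) for i,c in zip([3,0,1,2],[(530,341),(633,341),(631,484),(521,481)])]
for sub in (o1+o2,o1,o2):
    f=lambda p:np.concatenate([proj(g,cc(p)[i])-np.array(o) for g,i,o in sub])
    q=least_squares(f,[385,360,.2]); print("case",q.x.round(3),f(q.x).round(1))
```

```text
s [620.4 -88.6   0. ] [624.4 -82.3   8. ]
s [628.6  45.7   0. ] [632.5  50.9   8. ]
s [562.8  50.1   0. ] [567.3  55.2   8. ]
d [629.9  48.7   0. ]
d [562.8  51.9   0. ]
d [553. -84.   0.]
stand [ 632. -343.   18.]
stand [ 632.8 -276.9   18. ]
stand [ 511.3 -262.4   18. ]
stand [ 502.2 -335.7   18. ]
clamp [ 5.91412e+02 -1.96590e+01 -6.90000e-02] [-1.2 -0.5 -0.2  1.1  1.2  0.2 -0.3 -0.3  0.5  0.2  0.7 -0.6]
clamp [ 5.9047e+02 -2.0374e+01 -7.3000e-02] [-1.  -0.9 -0.3  0.7  1.2 -0. ]
clamp [ 5.92227e+02 -1.87220e+01 -5.90000e-02] [-0.5  0.   0.4  0.4  0.2 -0.5]
case [3.84247e+02 3.59450e+02 1.78000e-01] [-0.6 -0.1  0.3  0.1  1.3 -2.   0.3 -0.9 -0.3 -0.1  0.1 -0.1 -0.6 -0.3
 -1.4  0.4]
case [3.86425e+02 3.60078e+02 1.58000e-01] [-0.5  0.5  0.   1.2  0.6 -1.1 -0.1 -0.5]
case [3.83164e+02 3.59270e+02 1.91000e-01] [-0.1  0.   0.4 -0.2  0.2 -0.4 -0.5  0.5]
```

Call:
arm_command:
  targets:
    - [0,0,0,0,0,0.12]
    - [0,0,0,0,0,0.12]
    - [0,0,0,0,0,0.12]
    - [0,0,0,0,0,0.12]
    - [0,0,0,0,0,0.12]
    - [0,0,0,0,0,0.12]
    - [0,0,0,0,0,0.12]
    - [0,0,0,0,0,0.12]
    - [0,0,0,0,0,0.12]
    - [0,0,0,0,0,0.12]
    - [0,0,0,0,0,0.082]
    - [0,0,0,0,0,0]
  fingers: 0.0854

```text
clock: 1.25
eef_pos: [178.0, 599.0, 231.2]
tcp_rot: [3.141, 0.0, -0.004]
contact_force: [0.5, -0.2, -0.0]
opening: 0.999
```

Call:
arm_command:
  targets:
    - [0.0148,0.03,0,0,0,0]
    - [0.0148,0.03,0,0,0,0]
    - [0.0148,0.03,0,0,0,0]
    - [0.0148,0.03,0,0,0,0]
    - [0.0148,0.03,0,0,0,0]
    - [0.0148,0.03,0,0,0,0]
    - [0.0148,0.03,0,0,0,0]
    - [0.0148,0.03,0,0,0,0]
    - [0.0148,0.03,0,0,0,0]
    - [0.0148,0.03,0,0,0,0]
    - [0.0148,0.03,0,0,0,0]
    - [0.0148,0.03,0,0,0,0]
    - [0.0148,0.03,0,0,0,0]
    - [0.0148,0.03,0,0,0,0]
    - [0.0148,0.03,0,0,0,0]
    - [0,0,0,0,0,0]
    - [0,0,0,0,0,0]

```text
clock: 2.67
eef_pos: [400.5, 147.8, 231.4]
tcp_rot: [-3.141, -0.0, -0.001]
contact_force: [0.5, 0.2, -0.3]
opening: 0.996
```

Call:
arm_command:
  targets:
    - [0.025,0.01,-0.01,0,0,0]
    - [0.025,0.01,-0.01,0,0,0]
    - [0.025,0.01,-0.01,0,0,0]
    - [0.025,0.01,-0.01,0,0,0]
    - [0.025,0.01,-0.01,0,0,0]
    - [0.025,0.01,-0.01,0,0,0]
    - [0.025,0.01,-0.01,0,0,0]
    - [0,0,0,0,0,0]
    - [0,0,0,0,0,0]
    - [0,0,0,0,0,0]

```text
clock: 3.5
eef_pos: [574.0, 80.3, 300.6]
tcp_rot: [-3.141, 0.002, 0.002]
contact_force: [0.7, 0.0, -0.5]
opening: 1.001
```

Run:
```python
from h import *
f=r.grab_frame("wrist"); cv2.imwrite("pics/w1.png",f["image"]); print(f["xyz"],f["orientation"])
import pickle; pickle.dump(f,open("w1.pkl","wb"))
```

```text
[572.83741648 155.29022149 443.04896637] [2.84542634e+00 2.08165927e-03 1.80392817e-03]
```

View pics/w1.png

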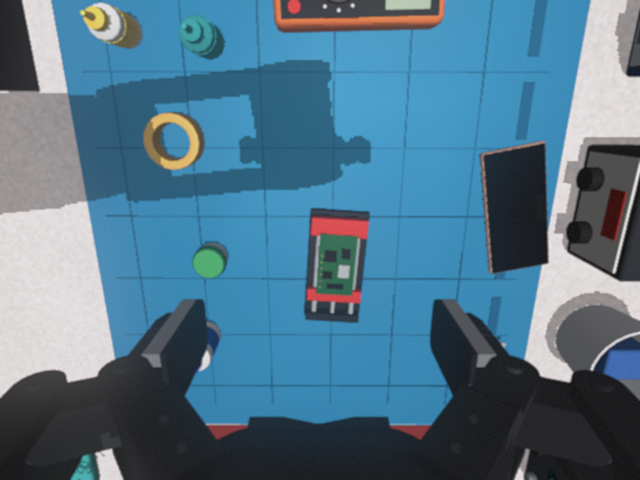

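Run:
```python
from h import *
import pickle
f=pickle.load(open("w1.pkl","rb"))
crop(f["image"],290,195,100,140,4.2,"k3.png")
for c in [(481,155),(545,142),(548,262),(490,272)]: print(ray(f,*c,8).round(0))
print("tape",ray(f,173,140,24),"tin",ray(f,210,261,26))
```

```text
[754. 113.   8.]
[823. 128.   8.]
[851. -14.   8.]
[783. -28.   8.]
tape [417.01052635 130.08346764  24.        ] tin [445.93973835  -7.09886437  26.        ]
```

View pics/k3.png

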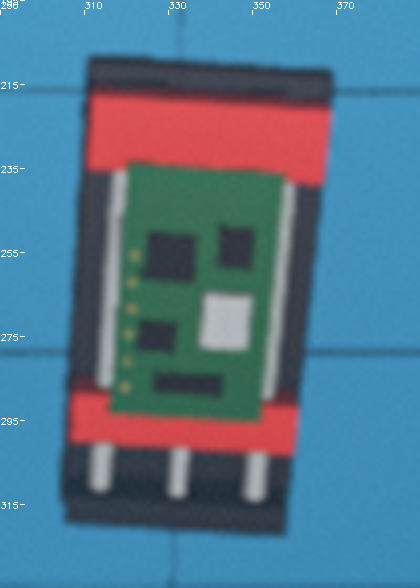

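Run:
```python
from h import *
import pickle
from scipy.optimize import least_squares
fs,fd=pickle.load(open("f0.pkl","rb")); f=pickle.load(open("w1.pkl","rb"))
K=lambda x,y:(290+(x+.5)/4.2-.5,195+(y+.5)/4.2-.5)
def cor(p,i,z):
    x,y,t=p[:3]; a,b=[(1,-1),(1,1),(-1,1),(-1,-1)][i]; c,s=np.cos(t),np.sin(t)
    return [x+c*a*35-s*b*70,y+s*a*35+c*b*70,z]
w=[(f,2,K(90,57),0),(f,1,K(333,70),0),(f,3,K(65,522),1),(f,0,K(285,535),1)]
o=[(fs,0,(254.1,285.5),0),(fs,1,(287,317.8),0),(fs,2,(309,303.7),0),(fd,1,(243.4,254.4),0),(fd,2,(267.5,257.7),0),(fd,3,(284.8,229.5),0)]
for sub,n in((w,"w"),(w+o,"all"),(w+o[3:],"w+side")):
    F=lambda p:np.concatenate([proj(g,cor(p,i,p[3] if top else 0))-np.array(q) for g,i,q,top in sub])
    q=least_squares(F,[590,-20,-.06,8]); print(n,q.x.round(3),F(q.x).round(1))
```

```text
w [ 5.93287e+02 -2.17890e+01 -6.40000e-02  1.32370e+01] [-0.5 -0.1  0.4  0.6 -1.4 -0.3  1.6 -0.1]
all [ 5.92854e+02 -2.11580e+01 -6.30000e-02  1.43510e+01] [-0.9 -0.6 -0.   0.  -1.8 -0.3  1.3 -0.1 -2.1 -0.4 -1.   1.   0.4  0.1
 -0.5 -0.6  0.3 -0.2  0.3 -1. ]
w+side [ 5.93216e+02 -2.15110e+01 -6.30000e-02  1.37130e+01] [-0.6 -0.3  0.3  0.3 -1.5 -0.3  1.6 -0.1 -0.6 -0.7  0.2 -0.3  0.2 -1. ]
```

Run:
```python
from h import *
import pickle
fs,fd=pickle.load(open("f0.pkl","rb"))
for c in [(294,175),(311,186),(340,170)]: print(ray(fs,*c,18).round(0))
for z in (150,180): print(ray(fs,333,122,z).round(0))
crop(fs["image"],280,110,80,110,5,"k4.png")
```

```text
[ 254. -353.   18.]
[ 255. -274.   18.]
[ 134. -272.   18.]
[ 105. -333.  150.]
[ 142. -295.  180.]
```

View pics/k4.png

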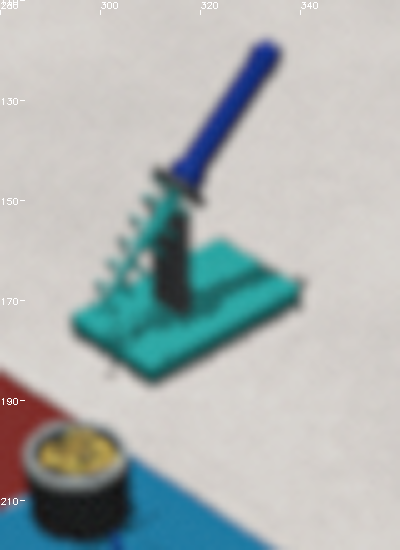

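Candidates (scene px):
- **Tip cleaner:** the only brass pot, at (295,205).
- **Spool:** the only violet one, at (258,192).
- **Flux bottle:** yellow band and nozzle at (424,297). The turquoise bottles at (398,313) and (419,333) and the blue-labelled one at (304,234) are not it.
- **Case:** white, at (462,332).
- **Tin:** green lid, at (328,263).
- **Iron stand:** the dark one at (217,230), not the brown one at (148,218) or the turquoise one at (317,172).

The crops c1 and c2 confirm these.

Call:
arm_command:
  targets:
    - [-0.018,0.0254,0.0085,0,0,0]
    - [-0.018,0.0254,0.0085,0,0,0]
    - [-0.018,0.0254,0.0085,0,0,0]
    - [-0.018,0.0254,0.0085,0,0,0]
    - [-0.018,0.0254,0.0085,0,0,0]
    - [-0.018,0.0254,0.0085,0,0,0]
    - [-0.018,0.0254,0.0085,0,0,0]
    - [-0.018,0.0254,0.0085,0,0,0]
    - [-0.018,0.0254,0.0085,0,0,0]
    - [-0.018,0.0254,0.0085,0,0,0]
    - [-0.018,0.0254,0.0085,0,0,0]
    - [-0.018,0.0254,0.0085,0,0,0]
    - [0,0,0,0,0,0]
    - [0,0,0,0,0,0]

```text
clock: 4.72
eef_pos: [357.4, -225.3, 198.7]
tcp_rot: [-3.141, 0.001, -0.002]
contact_force: [0.2, -1.0, 0.6]
opening: 1.001
```

Run:
```python
from h import *
f=r.grab_frame("wrist"); cv2.imwrite("pics/w2.png",f["image"])
for p in [(358,-225,46),(358,-225,0)]: print(proj(f,p))
```

```text
[320.95332628 214.00332285]
[320.70244351 201.60173769]
```

View pics/w2.png

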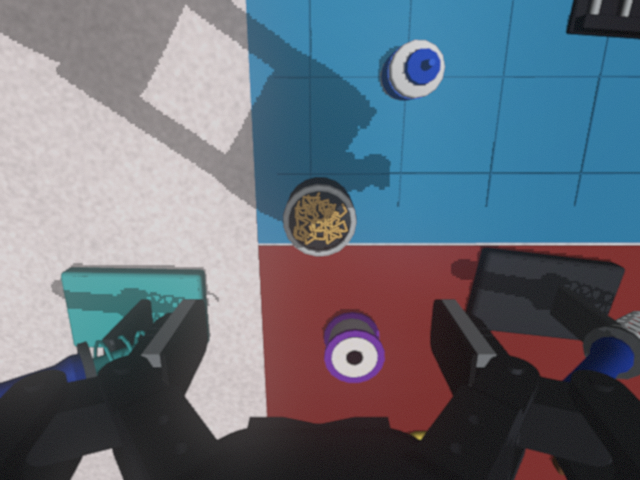

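Run:
```python
from h import *
f=r.grab_frame("wrist"); i=f["image"]
crop(i,270,165,110,110,5,"k5.png")
print(ray(f,320,219,46),ray(f,354,357,36),r.sense()["eef_pos"])
```

```text
[ 358.34611589 -228.88905639   46.        ] [ 389.91135671 -363.75813682   36.        ] [ 359.0706064  -224.78883536  199.41515075]
```

View pics/k5.png

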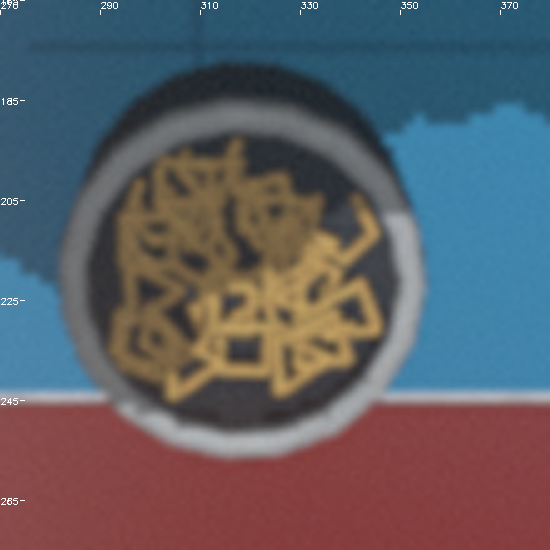

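Call:
arm_command:
  targets:
    - [-0.001,0.0013,0.02,0,0,0]
    - [0,0,0.02,0,0,0]
    - [0,0,0.02,0,0,0]
    - [0,0,0.02,0,0,0]
    - [0,0,0.02,0,0,0]
    - [0,0,0.02,0,0,0]
    - [0,0,0.02,0,0,0]
    - [0,0,0.02,0,0,0]
    - [0,0,0.02,0,0,0]
    - [0,0,0.0103,0,0,0]
    - [0,0,0,0,0,0]

```text
clock: 5.73
eef_pos: [357.8, -225.1, 7.4]
tcp_rot: [-3.14, 0.002, 0.002]
contact_force: [-0.9, -0.2, 0.9]
opening: 1.0
```

Call:
arm_command:
  targets:
    - [0,0,0,0,0,0]
    - [0,0,0,0,0,0]
    - [0,0,0,0,0,0]
    - [0,0,0,0,0,0]
    - [0,0,0,0,0,0]
    - [0,0,0,0,0,0]
    - [0,0,0,0,0,0]
  fingers: 0.04
  squeeze: 40

```text
clock: 6.32
eef_pos: [358.9, -227.1, 10.1]
tcp_rot: [3.141, -0.002, -0.0]
contact_force: [1.4, 4.2, 8.4]
opening: 0.692
```

Call:
arm_command:
  targets:
    - [0,0,-0.02,0,0,0]
    - [0,0,-0.02,0,0,0]
    - [0,0,-0.02,0,0,0]
    - [0,0,-0.02,0,0,0]
    - [0,0,-0.02,0,0,0]
    - [0.02,-0.004,0,0,0,0]
    - [0.02,-0.004,0,0,0,0]
    - [0.02,-0.004,0,0,0,0]
    - [0.02,-0.004,0,0,0,0]
    - [0.02,-0.004,0,0,0,0]
    - [0.02,-0.004,0,0,0,0]
    - [0.02,-0.004,0,0,0,0]
    - [0.02,-0.004,0,0,0,0]
    - [0.02,-0.004,0,0,0,0]
    - [0.02,-0.004,0,0,0,0]
    - [0.02,-0.004,0,0,0,0]
    - [0.004,-0.003,0,0,0,0]
    - [0,0,0,0,0,0]
    - [0,0,0,0,0,0]
    - [0,0,0,0,0,0]

```text
clock: 7.98
eef_pos: [580.7, -180.0, 109.0]
tcp_rot: [-3.141, 0.001, -0.0]
contact_force: [-0.9, 0.1, -1.9]
opening: 0.69
```

Run:
```python
from h import *
f=r.grab_frame("wrist"); cv2.imwrite("pics/w3.png",f["image"]);f=r.grab_frame("side"); crop(f["image"],200,120,200,150,4,"d3.png")
```

```text
(no output)
```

View pics/w3.png

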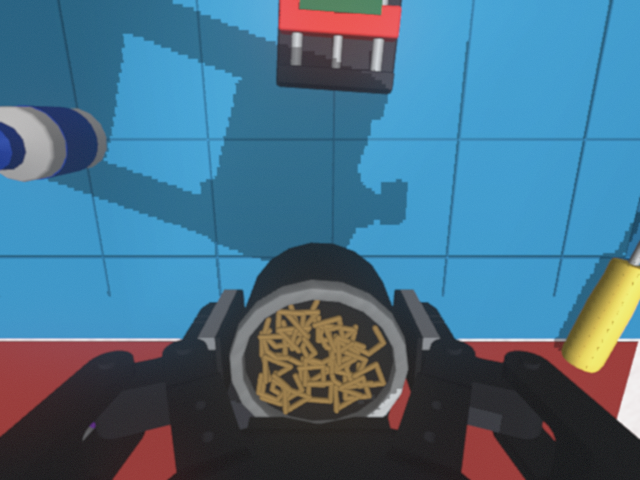

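View pics/d3.png

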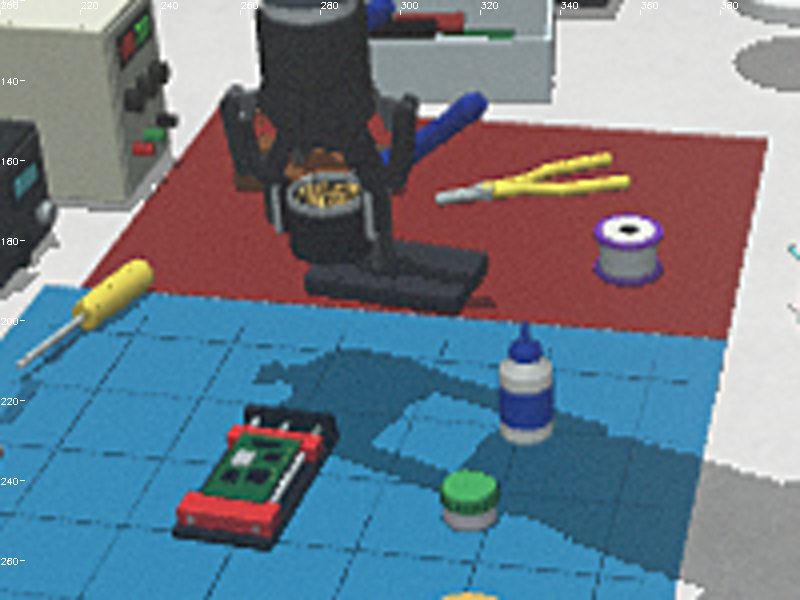

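Run:
```python
from h import *
f=r.grab_frame("wrist"); 
print(ray(f,319,349,146),ray(f,319,280,146), ray(f,230,349,146),ray(f,408,349,146))
```

```text
[ 579.90684728 -176.07191156  146.        ] [ 579.90936674 -152.25719402  146.        ] [ 551.63411854 -176.0747906   146.        ] [ 608.16398879 -176.06903412  146.        ]
```

Call:
arm_command:
  targets:
    - [0,0,0.016,0,0,0]
    - [0,0,0.016,0,0,0]
    - [0,0,0.016,0,0,0]
    - [0,0,0.016,0,0,0]
    - [0,0,0.016,0,0,0]
    - [0,0,0.009,0,0,0]
    - [0,0,0.006,0,0,0]
    - [0,0,0.004,0,0,0]
    - [0,0,0.0005,0,0,0]
    - [0,0,0,0,0,0]
    - [0,0,0,0,0,0]

```text
clock: 9.05
eef_pos: [582.4, -180.2, 10.2]
tcp_rot: [3.141, -0.001, -0.0]
contact_force: [-0.4, 0.9, 1.4]
opening: 0.698
```

Call:
arm_command:
  targets:
    - [0,0,0,0,0,0]
    - [0,0,0,0,0,0]
    - [0,0,0,0,0,0]
    - [0,0,0,0,0,0]
    - [0,0,0,0,0,0]
    - [0,0,-0.01,0,0,0]
    - [0,0,-0.02,0,0,0]
    - [0,0,-0.03,0,0,0]
    - [0,0,-0.03,0,0,0]
    - [0,0,-0.03,0,0,0]
    - [0,0,-0.03,0,0,0]
    - [0,0,-0.03,0,0,0]
    - [0,0,-0.03,0,0,0]
    - [0,0,0,0,0,0]
    - [0,0,0,0,0,0]
  fingers: 0.0854

```text
clock: 10.3
eef_pos: [583.1, -180.3, 222.2]
tcp_rot: [3.14, -0.004, 0.0]
contact_force: [-0.6, -0.2, 0.5]
opening: 0.998
```

Run:
```python
from h import *
f=r.grab_frame("wrist"); cv2.imwrite("pics/w4.png",f["image"]);
```

```text
(no output)
```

View pics/w4.png

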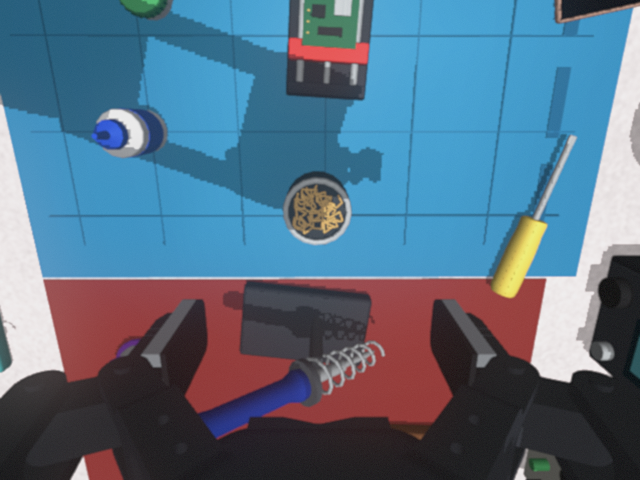

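Run:
```python
from h import *
f=r.grab_frame("wrist"); crop(f["image"],270,60,120,200,3,"k6.png")
print(ray(f,318,212,46),ray(f,325.5,96,12), ray(f,306,290,18),r.sense()["eef_pos"])
```

```text
[ 580.59934576 -183.57009708   46.        ] [587.11196674 -88.93130881  12.        ] [ 568.72790735 -269.71344458   18.        ] [ 581.41056976 -179.77929709  219.16102362]
```

View pics/k6.png

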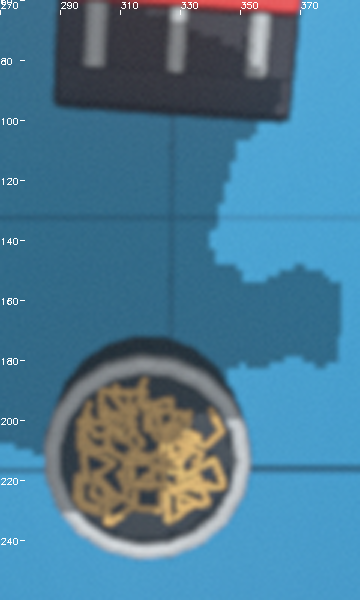

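Run:
```python
from h import *
fs=r.grab_frame("scene"); fd=r.grab_frame("side")
import pickle; pickle.dump((fs,fd),open("f1.pkl","wb"))
crop(fs["image"],200,190,120,120,5,"k7.png");crop(fd["image"],240,160,100,100,6,"k8.png")
```

```text
(no output)
```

View pics/k7.png

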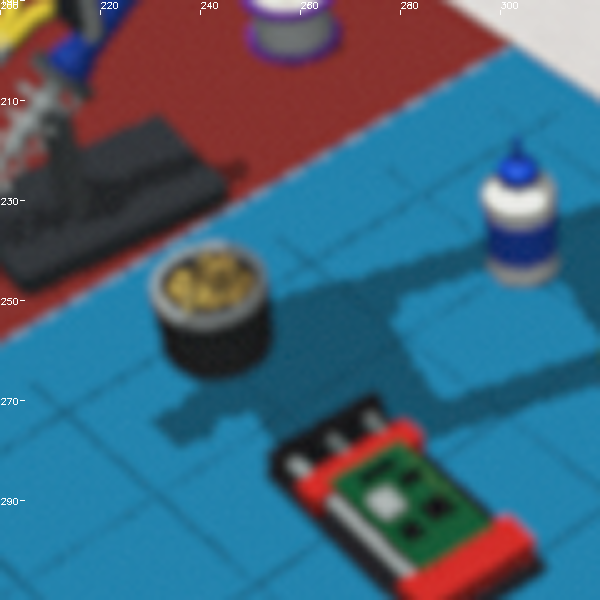

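View pics/k8.png

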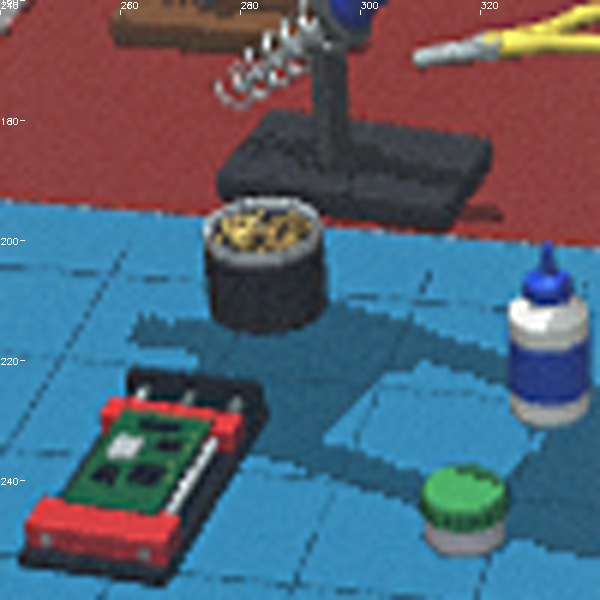

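Run:
```python
from h import *
import pickle
fs,fd=pickle.load(open("f1.pkl","rb"))
p=ray(fs,241.8,246.8,46);q=ray(fd,284.2,198.8,46);print(p,q)
c,s=np.cos(-.064),np.sin(-.064); M=np.array([[c,s],[-s,c]])
print(M@(p[:2]-[590.5,-20.4]),M@(q[:2]-[592.2,-18.7]))
```

```text
[ 582.79283725 -179.61133124   46.        ] [ 576.17644918 -174.43082943   46.        ]
[   2.49118671 -159.37829947] [  -6.03077529 -156.43680886]
```

Call:
arm_command:
  targets:
    - [-0.03,0.01,0,0,0,0]
    - [-0.035,0.015,0,0,0,0]
    - [-0.035,0.02,0,0,0,0]
    - [-0.035,0.02,0,0,0,0]
    - [-0.03,0.025,0,0,0,0]
    - [-0.0287,0.03,0,0,0,0]
    - [0,0.03,0,0,0,0]
    - [0,0.0306,0,0,0,0]
    - [0,0,0.03,0,0,0]
    - [0,0,0.03,0,0,0]
    - [0,0,0.03,0,0,0]
    - [0,0,0.03,0,0,0]
    - [0,0,0,0,0,0]
    - [0,0,0,0,0,0]

```text
clock: 11.67
eef_pos: [387.0, -359.3, 97.8]
tcp_rot: [-3.138, 0.004, -0.0]
contact_force: [-0.4, 0.1, 0.9]
opening: 1.001
```

Run:
```python
from h import *
f=r.grab_frame("wrist"); cv2.imwrite("pics/w5.png",f["image"]);
```

```text
(no output)
```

View pics/w5.png

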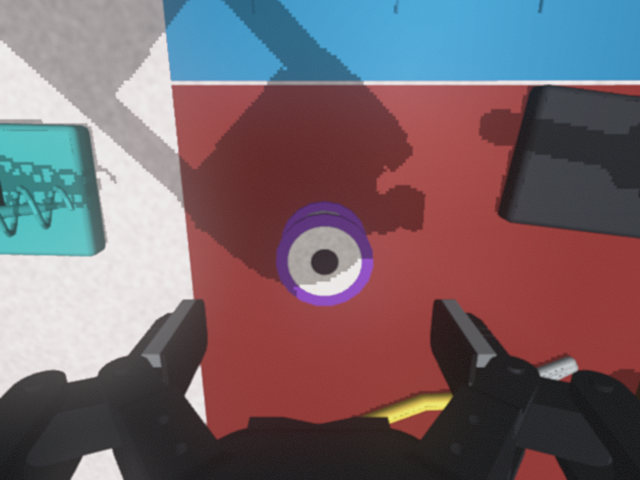

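Run:
```python
from h import *
f=r.grab_frame("wrist")
print(ray(f,324.5,260,36),ray(f,400,408,8),ray(f,560,365,8))
```

```text
[ 390.24972204 -364.68424223   36.        ] [ 447.22162711 -492.72015945    8.        ] [ 558.92188617 -455.33208324    8.        ]
```

Call:
arm_command:
  targets:
    - [0.001,0.001,0.02,0,0,0]
    - [0,0,0.02,0,0,0]
    - [0,0,0.02,0,0,0]
    - [0,0,0.02,0,0,0]
    - [0,0,0.01,0,0,0]
    - [0,0,0.0065,0,0,0]
    - [0,0,0,0,0,0]
    - [0,0,0,0,0,0]

```text
clock: 12.43
eef_pos: [389.9, -362.1, 4.0]
tcp_rot: [3.141, -0.001, 0.0]
contact_force: [0.7, -0.3, 0.1]
opening: 1.0
```

Call:
arm_command:
  targets:
    - [0,0,0,0,0,0]
    - [0,0,0,0,0,0]
    - [0,0,0,0,0,0]
    - [0,0,0,0,0,0]
    - [0,0,0,0,0,0]
    - [0,0,0,0,0,0]
    - [0,0,0,0,0,0]
    - [0,0,0,0,0,0]
  fingers: 0.04
  squeeze: 40

```text
clock: 13.1
eef_pos: [389.8, -362.1, 4.2]
tcp_rot: [3.141, -0.001, -0.0]
contact_force: [-1.3, 1.0, 9.7]
opening: 0.635
```

Call:
arm_command:
  targets:
    - [0,0,-0.02,0,0,0]
    - [0,0,-0.03,0,0,0]
    - [0,0,-0.03,0,0,0]
    - [0,0,-0.03,0,0,0]
    - [0,0,-0.03,0,0,0]
    - [0,0,-0.02,0,0,0]
    - [0,0,0,0,0,0]
    - [0,0,0,0,0,0]

```text
clock: 13.77
eef_pos: [389.8, -362.1, 164.3]
tcp_rot: [3.14, -0.002, -0.0]
contact_force: [-0.5, 0.1, -1.2]
opening: 0.631
```

Run:
```python
from h import *
f=r.grab_frame("wrist"); cv2.imwrite("pics/w6.png",f["image"]);f=r.grab_frame("side"); crop(f["image"],280,60,120,120,5,"d6.png")
```

```text
(no output)
```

View pics/w6.png

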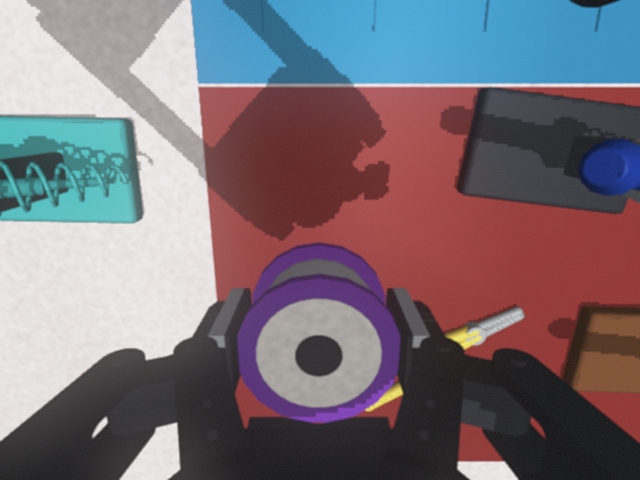

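View pics/d6.png

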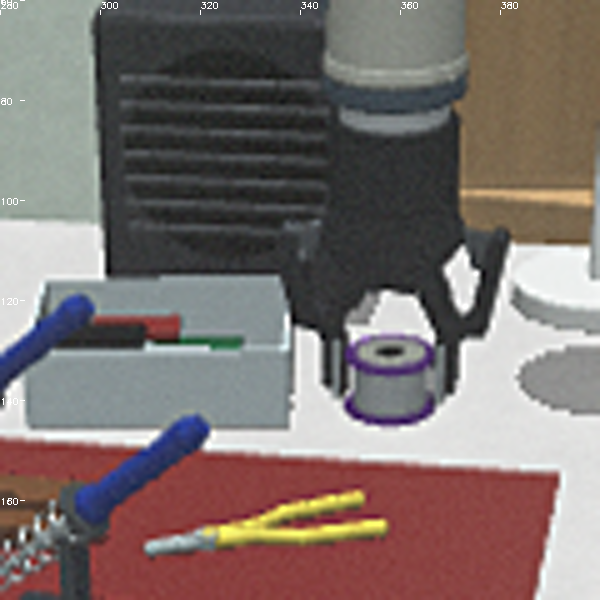

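Call:
arm_command:
  targets:
    - [0,-0.03,0,0,0,0]
    - [0,-0.03,0,0,0,0]
    - [0,-0.03,0,0,0,0]
    - [0,-0.03,0,0,0,0]
    - [0,-0.03,0,0,0,0]
    - [0,-0.03,0,0,0,0]
    - [0.0192,-0.0263,0,0,0,0]
    - [0.0192,-0.0263,0,0,0,0]
    - [0.0192,-0.0263,0,0,0,0]
    - [0.0192,-0.0263,0,0,0,0]
    - [0.0192,-0.0263,0,0,0,0]
    - [0.0192,-0.0263,0,0,0,0]
    - [0.0192,-0.0263,0,0,0,0]
    - [0.0192,-0.0263,0,0,0,0]
    - [0.0192,-0.0263,0,0,0,0]
    - [0.0192,-0.0263,0,0,0,0]
    - [0.0192,-0.0263,0,0,0,0]
    - [0,0,0,0,0,0]
    - [0,0,0,0,0,0]

```text
clock: 15.45
eef_pos: [600.0, 108.8, 160.8]
tcp_rot: [3.141, 0.003, 0.002]
contact_force: [-0.4, 0.1, -0.9]
opening: 0.63
```

Call:
arm_command:
  targets:
    - [0,0,0.03,0,0,0]
    - [0,0,0.03,0,0,0]
    - [0,0,0.03,0,0,0]
    - [0,0,0.03,0,0,0]
    - [0,0,0.02,0,0,0]
    - [0,0,0.01,0,0,0]
    - [0,0,0.006,0,0,0]
    - [0,0,0.0035,0,0,0]
    - [0,0,0,0,0,0]
    - [0,0,0,0,0,0]
    - [0,0,0,0,0,0]

```text
clock: 16.37
eef_pos: [601.2, 107.6, 4.5]
tcp_rot: [-3.141, -0.002, -0.0]
contact_force: [0.0, 0.3, -0.1]
opening: 0.632
```

Call:
arm_command:
  targets:
    - [0,0,0,0,0,0]
    - [0,0,0,0,0,0]
    - [0,0,0,0,0,0]
    - [0,0,0,0,0,0]
    - [0,0,0,0,0,0]
    - [0,0,-0.01,0,0,0]
    - [0,0,-0.02,0,0,0]
    - [0,0,-0.03,0,0,0]
    - [0,0,-0.03,0,0,0]
    - [0,0,-0.03,0,0,0]
    - [0,0,-0.03,0,0,0]
    - [0,0,-0.03,0,0,0]
    - [0,0,-0.03,0,0,0]
    - [0,0,0,0,0,0]
    - [0,0,0,0,0,0]
  fingers: 0.0854

```text
clock: 17.62
eef_pos: [601.6, 108.0, 216.2]
tcp_rot: [-3.141, -0.004, 0.0]
contact_force: [0.8, -0.4, -0.6]
opening: 1.0
```

Run:
```python
from h import *
f=r.grab_frame("wrist"); cv2.imwrite("pics/w7.png",f["image"])
fs=r.grab_frame("scene"); fd=r.grab_frame("side")
crop(fs["image"],250,230,130,120,5,"k9.png");crop(fd["image"],200,210,120,120,5,"k10.png")
import pickle; pickle.dump((fs,fd,f),open("f2.pkl","wb"))
```

```text
(no output)
```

View pics/w7.png

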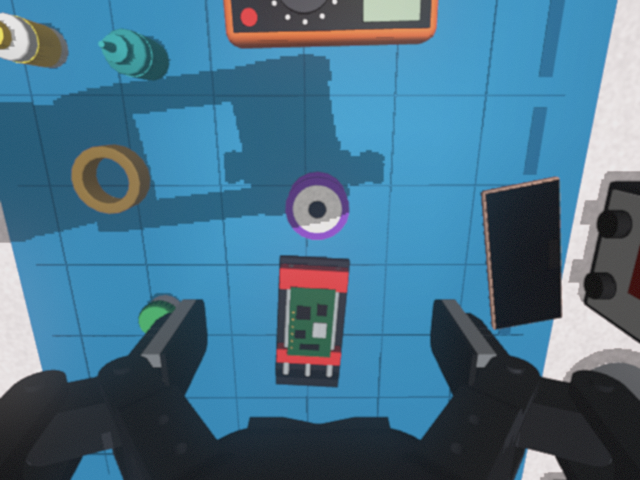

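View pics/k9.png

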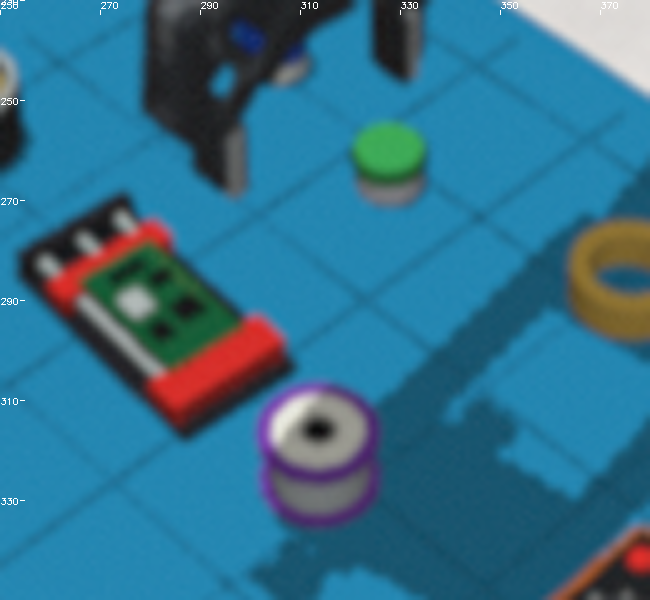

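View pics/k10.png

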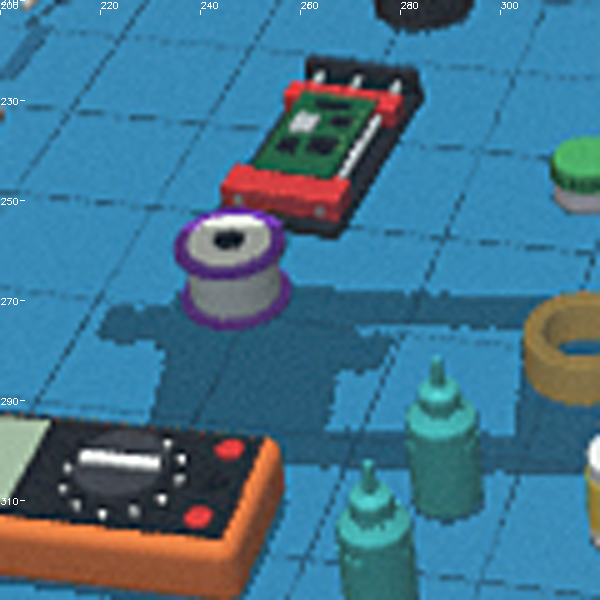

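```bash
cat >> h.py <<'E'
CL={"s":(590.5,-20.4),"d":(592.2,-18.7),"w":(593.3,-21.8)}
def rel(p,k):
    c,s=np.cos(-.064),np.sin(-.064); return (np.array([[c,s],[-s,c]])@(np.array(p[:2])-CL[k])).round(1)
E
python3 - <<'E'
from h import *
import pickle
fs,fd,f=pickle.load(open("f2.pkl","rb"))
for g,k,c in((fs,"s",(313.6,316)),(fd,"d",(246,258.4)),(f,"w",(318,206))):
    p=ray(g,*c,36); print(p.round(1),rel(p,k))
print(ray(f,25,42,60),ray(f,315,262,5))
E
```

```text
[599.8 107.1  36. ] [  1.1 127.8]
[597.8 109.4  36. ] [ -2.6 128.1]
[600.7 108.4  36. ] [ -0.9 130.4]
[393.79444091 232.74088737  60.        ] [597.83777258  44.603279     5.        ]
```

Call:
arm_command:
  targets:
    - [-0.0253,-0.0147,0,0,0,0]
    - [-0.0253,-0.0147,0,0,0,0]
    - [-0.0253,-0.0147,0,0,0,0]
    - [-0.0253,-0.0147,0,0,0,0]
    - [-0.0253,-0.0147,0,0,0,0]
    - [-0.0253,-0.0147,0,0,0,0]
    - [-0.0253,-0.0147,0,0,0,0]
    - [-0.0253,-0.0147,0,0,0,0]
    - [-0.0253,-0.0147,0,0,0,0]
    - [0,0,0.03,0,0,0]
    - [0,0,0.03,0,0,0]
    - [0,0,0.03,0,0,0]
    - [0,0,0,0,0,0]
    - [0,0,0,0,0,0]
  fingers: 0.06

```text
clock: 18.93
eef_pos: [371.2, 239.0, 122.0]
tcp_rot: [3.139, 0.005, 0.0]
contact_force: [0.9, -0.0, -0.2]
opening: 0.703
```

Run:
```python
from h import *
f=r.grab_frame("wrist"); cv2.imwrite("pics/w8.png",f["image"])
print(proj(f,(372.5,239.7,80)),proj(f,(372.5,239.7,48)),proj(f,(372.5,239.7,0)))
```

```text
[323.83536373 265.55800646] [323.37570204 245.32225151] [322.87818388 223.41993568]
```

View pics/w8.png

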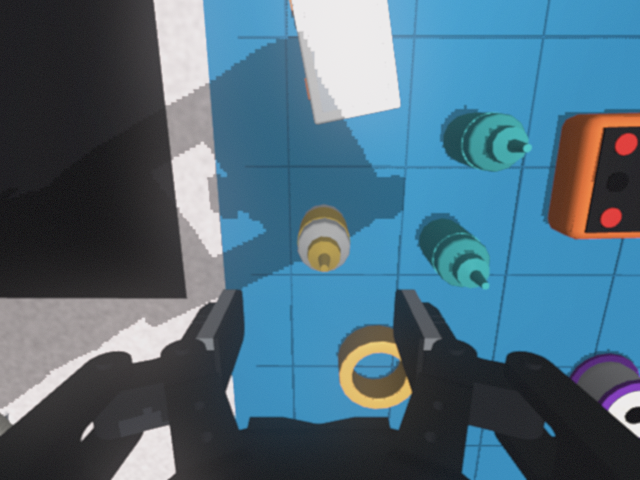

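Call:
arm_command:
  targets:
    - [0,0,0.02,0,0,0]
    - [0,0,0.02,0,0,0]
    - [0,0,0.02,0,0,0]
    - [0,0,0.02,0,0,0]
    - [0,0,0.02,0,0,0]
    - [0,0,0.0095,0,0,0]
    - [0,0,0,0,0,0]

```text
clock: 19.57
eef_pos: [372.8, 239.9, 13.6]
tcp_rot: [3.141, 0.001, -0.0]
contact_force: [-0.9, -0.5, -0.0]
opening: 0.704
```

Call:
arm_command:
  targets:
    - [0,0,0,0,0,0]
    - [0,0,0,0,0,0]
    - [0,0,0,0,0,0]
    - [0,0,0,0,0,0]
    - [0,0,0,0,0,0]
    - [0,0,0,0,0,0]
    - [0,0,0,0,0,0]
  fingers: 0.02
  squeeze: 35

```text
clock: 20.15
eef_pos: [373.7, 240.6, 15.4]
tcp_rot: [-3.14, -0.002, 0.0]
contact_force: [-0.8, -0.1, 7.0]
opening: 0.364
```

Call:
arm_command:
  targets:
    - [0,0,-0.02,0,0,0]
    - [0,0,-0.03,0,0,0]
    - [0,0,-0.03,0,0,0]
    - [0,0,-0.03,0,0,0]
    - [0,0,-0.03,0,0,0]
    - [0,0,0,0,0,0]
    - [0,0,0,0,0,0]

```text
clock: 20.73
eef_pos: [374.0, 240.8, 156.3]
tcp_rot: [-3.139, -0.005, 0.0]
contact_force: [-0.1, -0.3, -0.9]
opening: 0.359
```

Run:
```python
from h import *
f=r.grab_frame("wrist"); cv2.imwrite("pics/w9.png",f["image"]);f=r.grab_frame("side"); crop(f["image"],240,170,160,160,4,"d9.png")
```

```text
(no output)
```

View pics/w9.png

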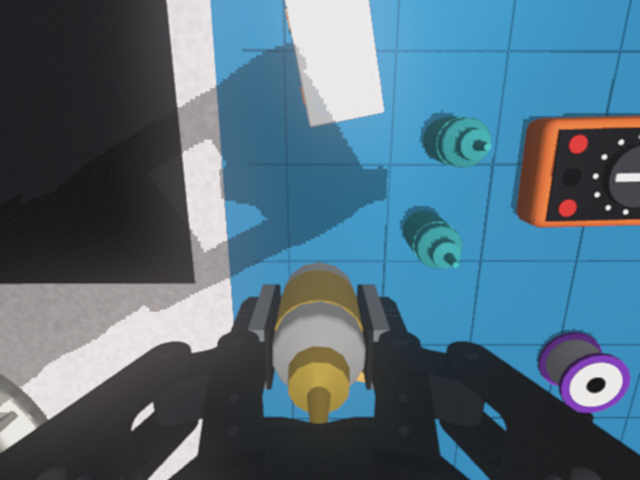

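View pics/d9.png

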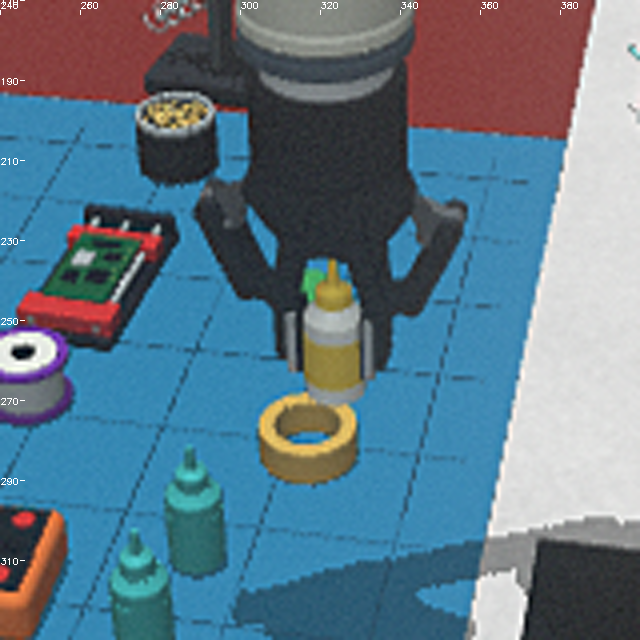

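Call:
arm_command:
  targets:
    - [0.0251,0.0114,0,0,0,0]
    - [0.0251,0.0114,0,0,0,0]
    - [0.0251,0.0114,0,0,0,0]
    - [0.0251,0.0114,0,0,0,0]
    - [0.0251,0.0114,0,0,0,0]
    - [0.0251,0.0114,0,0,0,0]
    - [0.0251,0.0114,0,0,0,0]
    - [0.0251,0.0114,0,0,0,0]
    - [0.0251,0.0114,0,0,0,0]
    - [0.0251,0.0114,0,0,0,0]
    - [0.0251,0.0114,0,0,0,0]
    - [0.0251,0.0114,0,0,0,0]
    - [0,0,0,0,0,0]
    - [0,0,0,0,0,0]
    - [0,0,0,0,0,0]

```text
clock: 22.08
eef_pos: [672.4, 103.2, 152.0]
tcp_rot: [3.141, 0.004, -0.0]
contact_force: [-1.3, 0.1, -0.5]
opening: 0.363
```

Call:
arm_command:
  targets:
    - [0,0,0.03,0,0,0]
    - [0,0,0.03,0,0,0]
    - [0,0,0.03,0,0,0]
    - [0,0,0.02,0,0,0]
    - [0,0,0.015,0,0,0]
    - [0,0,0.008,0,0,0]
    - [0,0,0.004,0,0,0]
    - [0,0,0.0025,0,0,0]
    - [0,0,0,0,0,0]
    - [0,0,0,0,0,0]
    - [0,0,0,0,0,0]

```text
clock: 23.0
eef_pos: [674.9, 103.5, 15.7]
tcp_rot: [-3.141, -0.002, 0.0]
contact_force: [0.3, 0.7, -0.3]
opening: 0.361
```

Call:
arm_command:
  targets:
    - [0,0,0,0,0,0]
    - [0,0,0,0,0,0]
    - [0,0,0,0,0,0]
    - [0,0,0,0,0,0]
    - [0,0,-0.01,0,0,0]
    - [0,0,-0.02,0,0,0]
    - [0,0,-0.03,0,0,0]
    - [0,0,-0.03,0,0,0]
    - [0,0,-0.03,0,0,0]
    - [0,0,-0.03,0,0,0]
    - [0,0,-0.03,0,0,0]
    - [0,0,-0.03,0,0,0]
    - [0,0,0,0,0,0]
    - [0,0,0,0,0,0]
  fingers: 0.044

```text
clock: 24.17
eef_pos: [675.2, 103.4, 227.7]
tcp_rot: [-3.141, -0.005, -0.0]
contact_force: [0.1, -0.5, -1.0]
opening: 0.516
```

Run:
```python
from h import *
f=r.grab_frame("wrist"); cv2.imwrite("pics/w10.png",f["image"])
fs=r.grab_frame("scene"); fd=r.grab_frame("side")
crop(fs["image"],210,260,160,120,5,"k11.png");crop(fd["image"],180,210,120,120,5,"k12.png")
import pickle; pickle.dump((fs,fd,f),open("f3.pkl","wb"))
```

```text
(no output)
```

View pics/w10.png

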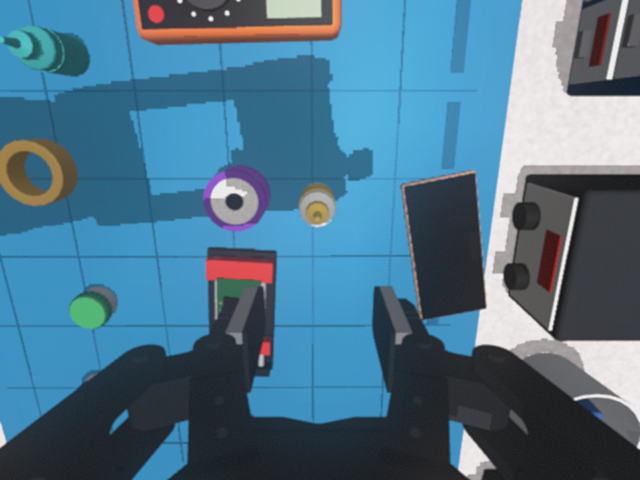

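View pics/k11.png

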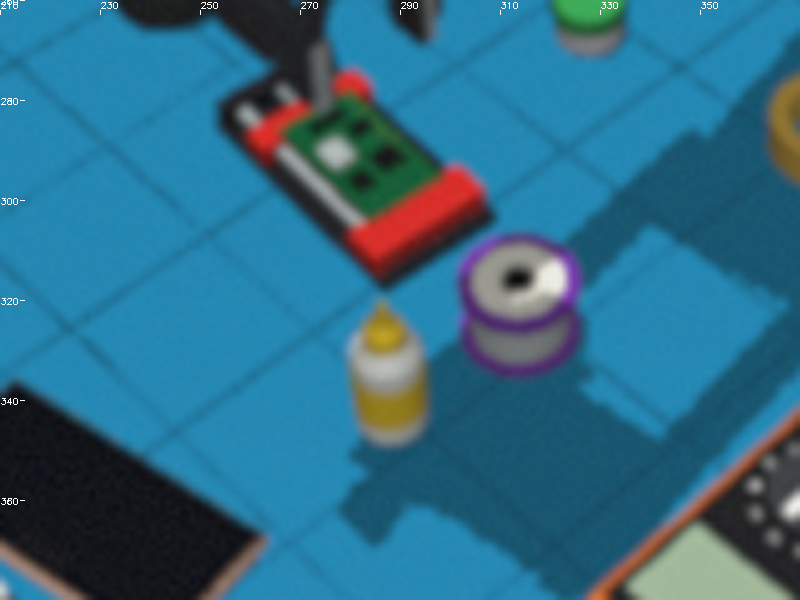

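View pics/k12.png

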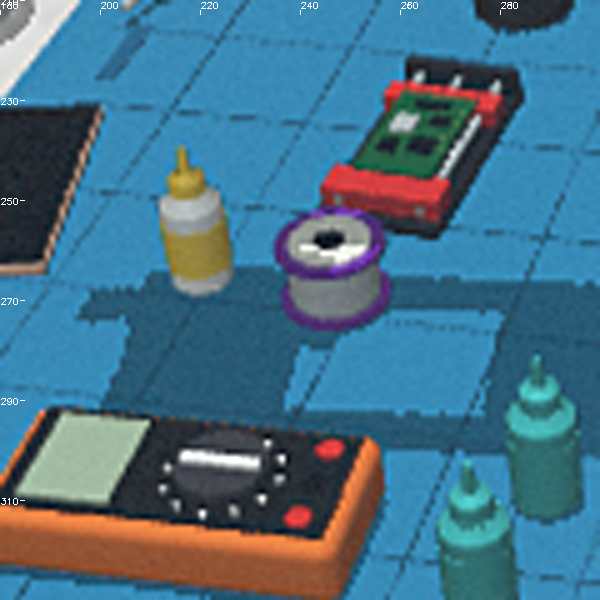

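Run:
```python
from h import *
import pickle
fs,fd,f=pickle.load(open("f3.pkl","rb"))
for g,k,c in((fs,"s",(286,320.4)),(fd,"d",(216.2,240.4)),(f,"w",(318,214))):
    p=ray(g,*c,80); print(p.round(1),rel(p,k))
```

```text
[673.4 101.6  80. ] [ 74.9 127.1]
[670.8 106.4  80. ] [ 70.4 129.9]
[674.3 105.   80. ] [ 72.7 131.7]
```

Run:
```python
from h import *
import pickle
fs,fd=pickle.load(open("f0.pkl","rb"))
print(ray(fs,487,412,0).round(0),ray(fd,230,408,0).round(0))
```

```text
[500. 502.   0.] [497. 506.   0.]
```

Call:
arm_command:
  targets:
    - [-0.0242,-0.0214,0,0,0,0]
    - [-0.0242,-0.0214,0,0,0,0]
    - [-0.0242,-0.0214,0,0,0,0]
    - [-0.0242,-0.0214,0,0,0,0]
    - [-0.0242,-0.0214,0,0,0,0]
    - [-0.0242,-0.0214,0,0,0,0]
    - [-0.0242,-0.0214,0,0,0,0]
    - [-0.0242,-0.0214,0,0,0,0]
    - [-0.0242,-0.0214,0,0,0,0]
    - [-0.0242,-0.0214,0,0,0,0]
    - [-0.0242,-0.0214,0,0,0,0]
    - [-0.0236,-0.0209,0,0,0,0]
    - [0,0,0,0,0,-0.09]
    - [0,0,0,0,0,-0.088]
    - [0,0,0,0,0,0]
    - [0,0,0,0,0,0]
  fingers: 0.08

```text
clock: 25.65
eef_pos: [383.7, 359.2, 223.5]
tcp_rot: [3.141, 0.002, 0.176]
contact_force: [-0.1, 0.6, -0.0]
opening: 0.939
```

Run:
```python
from h import *
f=r.grab_frame("wrist"); cv2.imwrite("pics/w11.png",f["image"])
s=r.sense(); print(s["eef_pos"],s["tcp_rot"])
import pickle; pickle.dump(f,open("w11.pkl","wb"))
```

```text
[383.95988101 359.08728197 223.6854445 ] [3.14072973e+00 1.33728196e-03 1.74762516e-01]
```

View pics/w11.png

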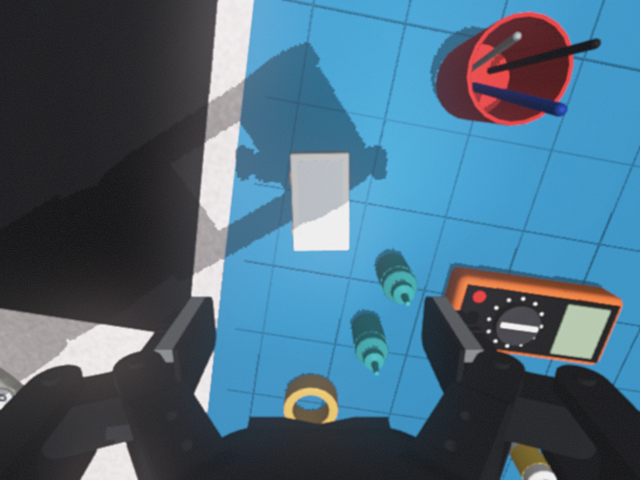

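Run:
```python
from h import *
import pickle
from scipy.optimize import least_squares
f=pickle.load(open("w11.pkl","rb"))
crop(f["image"],270,135,100,130,4.5,"k13.png")
def cc(p):
    x,y,t=p; c,s=np.cos(t),np.sin(t)
    return np.array([[x+c*a*26-s*b*45,y+s*a*26+c*b*45,26] for a,b in [(-1,1),(1,1),(1,-1),(-1,-1)]])
o=np.array([(290,153.5),(349,152),(350,250),(294.5,250.5)])
F=lambda p:(proj(f,cc(p))-o).ravel()
q=least_squares(F,[384,360,.18]);print(q.x,F(q.x).round(1))
```

```text
[3.84629630e+02 3.58158557e+02 2.02447438e-01] [-0.2  0.2  0.4  0.1 -0.3 -0.6  0.   0.3]
```

View pics/k13.png

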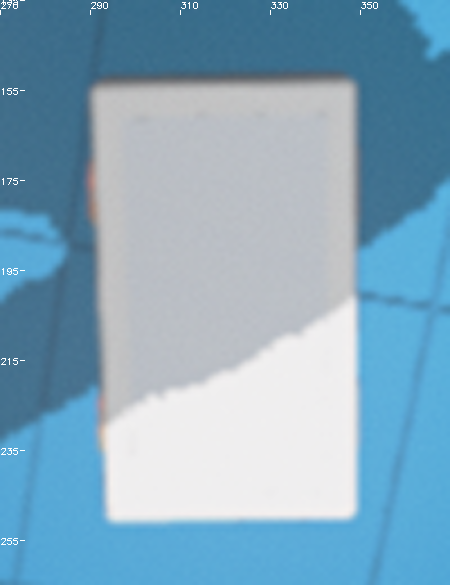

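Call:
arm_command:
  targets:
    - [0,0,0.03,0,0,-0.012]
    - [0,0,0.03,0,0,0]
    - [0,0,0.03,0,0,0]
    - [0,0,0.03,0,0,0]
    - [0,0,0.03,0,0,0]
    - [0,0,0.03,0,0,0]
    - [0,0,0.02,0,0,0]
    - [0,0,0.015,0,0,0]
    - [0,0,0.0055,0,0,0]
    - [0,0,0,0,0,0]

```text
clock: 26.53
eef_pos: [383.7, 358.5, 2.6]
tcp_rot: [3.14, 0.003, 0.188]
contact_force: [0.3, -0.3, 0.3]
opening: 0.938
```

Call:
arm_command:
  targets:
    - [0,0,0,0,0,0]
    - [0,0,0,0,0,0]
    - [0,0,0,0,0,0]
    - [0,0,0,0,0,0]
    - [0,0,0,0,0,0]
    - [0,0,0,0,0,0]
    - [0,0,0,0,0,0]
  fingers: 0.04
  squeeze: 45

```text
clock: 27.12
eef_pos: [385.0, 360.1, 5.3]
tcp_rot: [-3.14, -0.002, 0.19]
contact_force: [-0.4, -1.0, 7.3]
opening: 0.596
```

Call:
arm_command:
  targets:
    - [0,0,-0.02,0,0,0]
    - [0,0,-0.03,0,0,0]
    - [0,0,-0.03,0,0,0]
    - [0,0,-0.03,0,0,0]
    - [0,0,-0.03,0,0,0]
    - [0,0,0,0,0,0.09]
    - [0,0,0,0,0,0.1]
    - [0,0,0,0,0,0.064]
    - [0,0,0,0,0,0]
    - [0,0,0,0,0,0]

```text
clock: 27.95
eef_pos: [384.1, 359.5, 144.3]
tcp_rot: [-3.141, -0.0, -0.062]
contact_force: [-0.2, 0.5, -1.5]
opening: 0.595
```

Run:
```python
from h import *
f=r.grab_frame("wrist"); cv2.imwrite("pics/w12.png",f["image"]);f=r.grab_frame("side"); crop(f["image"],240,230,160,160,4,"d12.png")
```

```text
(no output)
```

View pics/w12.png

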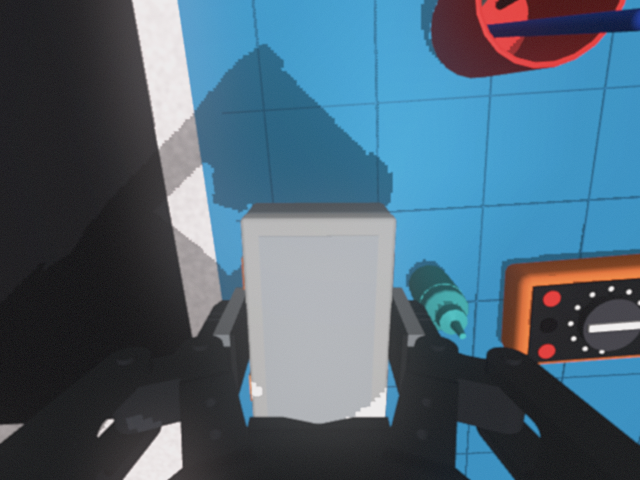

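View pics/d12.png

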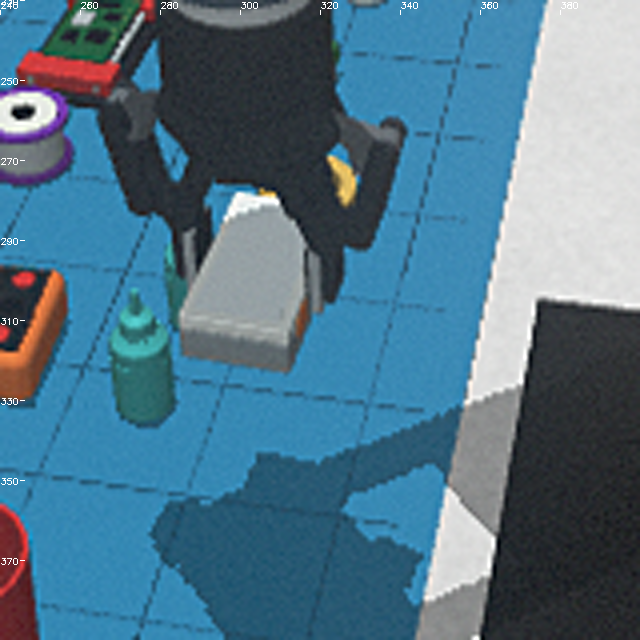

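Run:
```python
from h import *
f=r.grab_frame("wrist")
print(ray(f,320,216,166),ray(f,320,205,140),ray(f,243,218,166),ray(f,395,218,166))
```

```text
[386.04161022 403.18423529 166.        ] [385.99893576 400.8890991  140.        ] [361.00486347 404.06283406 166.        ] [410.34398996 401.00595073 166.        ]
```

Call:
arm_command:
  targets:
    - [0.0202,0.0229,0,0,0,0]
    - [0.0202,0.0229,0,0,0,0]
    - [0.0202,0.0229,0,0,0,0]
    - [0.0202,0.0229,0,0,0,0]
    - [0.0202,0.0229,0,0,0,0]
    - [0.0202,0.0229,0,0,0,0]
    - [0.0202,0.0229,0,0,0,0]
    - [0.0202,0.0229,0,0,0,0]
    - [0.0202,0.0229,0,0,0,0]
    - [0.0202,0.0229,0,0,0,0]
    - [0.0202,0.0229,0,0,0,0]
    - [0.0202,0.0229,0,0,0,0]
    - [0.0202,0.0229,0,0,0,0]
    - [0.0202,0.0229,0,0,0,0]
    - [0.0202,0.0229,0,0,0,0]
    - [0.0202,0.0229,0,0,0,0]
    - [0,0,0,0,0,0]
    - [0,0,0,0,0,0]
    - [0,0,0,0,0,0]

```text
clock: 29.68
eef_pos: [682.6, -26.6, 143.4]
tcp_rot: [-3.141, 0.001, -0.064]
contact_force: [0.2, -0.2, -1.0]
opening: 0.597
```

Call:
arm_command:
  targets:
    - [0,-0.001,0.03,0,0,0]
    - [0,0,0.03,0,0,0]
    - [0,0,0.03,0,0,0]
    - [0,0,0.02,0,0,0]
    - [0,0,0.015,0,0,0]
    - [0,0,0.008,0,0,0]
    - [0,0,0.004,0,0,0]
    - [0,0,0.0025,0,0,0]
    - [0,0,0,0,0,0]
    - [0,0,0,0,0,0]
    - [0,0,0,0,0,0]

```text
clock: 30.6
eef_pos: [684.3, -25.8, 5.7]
tcp_rot: [-3.142, -0.002, -0.064]
contact_force: [-0.4, 0.8, -1.8]
opening: 0.6
```

Call:
arm_command:
  targets:
    - [0,0,0,0,0,0]
    - [0,0,0,0,0,0]
    - [0,0,0,0,0,0]
    - [0,0,0,0,0,0]
    - [0,0,-0.01,0,0,0]
    - [0,0,-0.02,0,0,0]
    - [0,0,-0.03,0,0,0]
    - [0,0,-0.03,0,0,0]
    - [0,0,-0.03,0,0,0]
    - [0,0,-0.03,0,0,0]
    - [0,0,-0.03,0,0,0]
    - [0,0,-0.03,0,0,0]
    - [0,0,0,0,0,0]
    - [0,0,0,0,0,0]
  fingers: 0.062

```text
clock: 31.77
eef_pos: [684.6, -25.9, 217.7]
tcp_rot: [-3.141, -0.005, -0.064]
contact_force: [0.7, -1.2, 0.9]
opening: 0.731
```

Run:
```python
from h import *
f=r.grab_frame("wrist"); cv2.imwrite("pics/w13.png",f["image"])
fs=r.grab_frame("scene"); fd=r.grab_frame("side")
crop(fs["image"],170,250,160,120,5,"k14.png");crop(fd["image"],180,170,130,120,5,"k15.png")
import pickle; pickle.dump((fs,fd,f),open("f4.pkl","wb"))
```

```text
(no output)
```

View pics/w13.png

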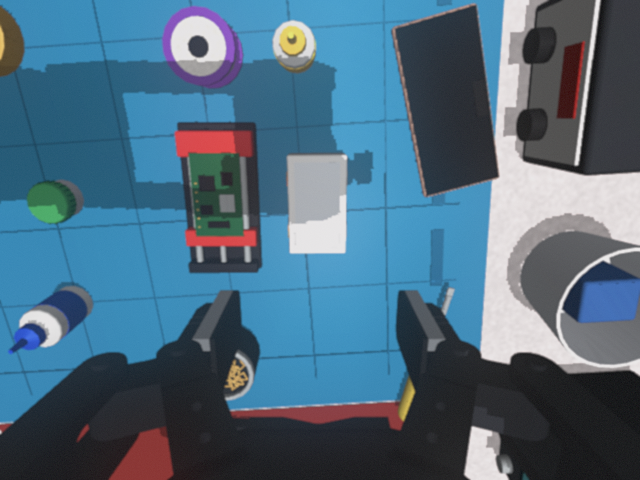

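View pics/k14.png

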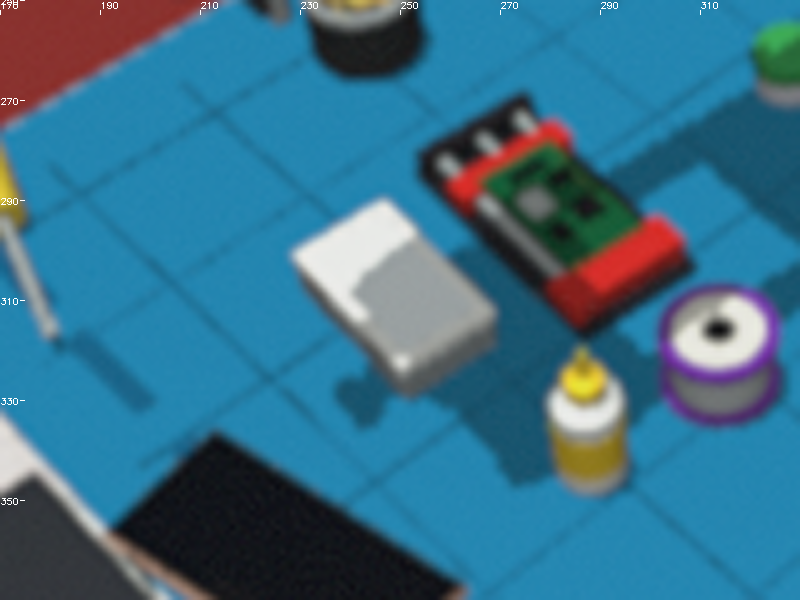

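View pics/k15.png

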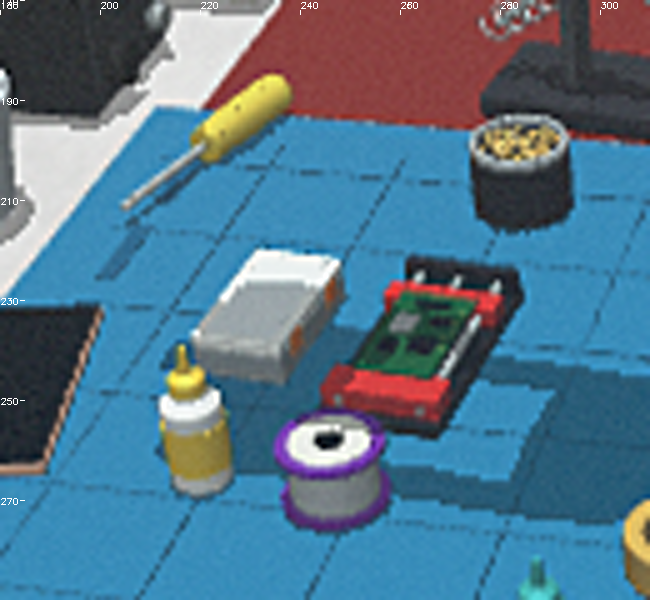

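Run:
```python
from h import *
import pickle
from scipy.optimize import least_squares
fs,fd,f=pickle.load(open("f4.pkl","rb"))
def cc(p):
    x,y,t=p; c,s=np.cos(t),np.sin(t)
    return np.array([[x+c*a*26-s*b*45,y+s*a*26+c*b*45,26] for a,b in [(-1,1),(1,1),(1,-1),(-1,-1)]])
S=lambda x,y:(170+x/5,250+y/5); D=lambda x,y:(180+x/5,170+y/5)
for g,k,o in((f,"w",[(287,155),(347,155),(346,253),(290,253)]),(fs,"s",[S(497,310),S(405,372),S(291,255),S(384,198)]),(fd,"d",[D(290,352),D(192,334),D(257,249),D(343,259)])):
    F=lambda p:(proj(g,cc(p))-np.array(o)).ravel()
    q=least_squares(F,[683,-26,-.06]);print(k,q.x.round(3),rel(q.x,k),F(q.x).round(1))
```

```text
w [ 6.83245e+02 -2.80690e+01 -5.70000e-02] [90.2 -0.5] [-0.1 -0.   0.4 -0.5 -0.1  0.1 -0.2  0.5]
s [ 6.82908e+02 -2.47720e+01 -4.40000e-02] [92.5  1.5] [-0.  -0.1 -0.2 -0.4  0.3  0.1 -0.   0.5]
d [ 6.78362e+02 -2.36780e+01 -2.10000e-02] [86.3  0.5] [-0.7 -0.7  0.6  0.8 -0.   0.   0.2 -0.1]
```

Call:
arm_command:
  targets:
    - [-0.0267,-0.0005,0,0,0,0]
    - [-0.0267,-0.0005,0,0,0,0]
    - [-0.0267,-0.0005,0,0,0,0]
    - [-0.0267,-0.0005,0,0,0,0]
    - [-0.0267,-0.0005,0,0,0,0]
    - [-0.0267,-0.0005,0,0,0,0]
    - [-0.0267,-0.0005,0,0,0,0]
    - [-0.0267,-0.0005,0,0,0,0]
    - [-0.0267,-0.0005,0,0,0,0]
    - [0,0,0.03,0,0,0]
    - [0,0,0.03,0,0,0]
    - [0,0,0.03,0,0,0]
    - [0,0,0.02,0,0,0]
    - [0,0,0,0,0,0]
    - [0,0,0,0,0,0]

```text
clock: 33.17
eef_pos: [442.4, -5.9, 103.3]
tcp_rot: [3.141, 0.004, -0.064]
contact_force: [-0.6, -0.4, 0.1]
opening: 0.726
```

Run:
```python
from h import *
f=r.grab_frame("wrist"); cv2.imwrite("pics/w14.png",f["image"])
print(proj(f,(443.7,-6.3,26)))
```

```text
[323.31982145 245.25378468]
```

View pics/w14.png

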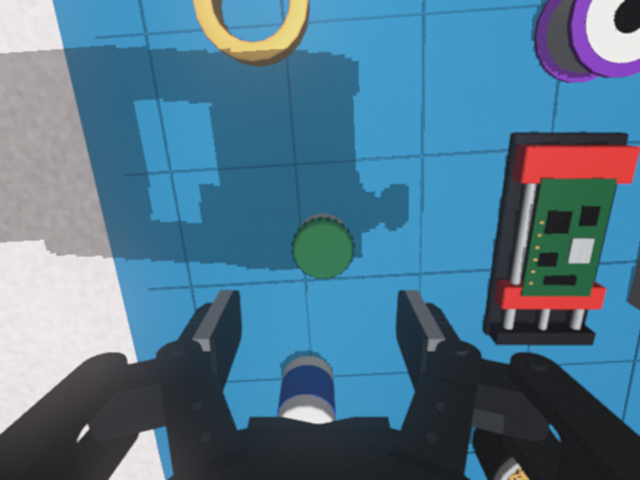

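Call:
arm_command:
  targets:
    - [0,0.001,0.03,0,0,0]
    - [0,0,0.03,0,0,0]
    - [0,0,0.02,0,0,0]
    - [0,0,0.015,0,0,0]
    - [0,0,0.006,0,0,0]
    - [0,0,0,0,0,0]
    - [0,0,0,0,0,0]

```text
clock: 33.8
eef_pos: [444.7, -7.0, 4.5]
tcp_rot: [-3.142, -0.001, -0.064]
contact_force: [-1.1, -0.1, 0.5]
opening: 0.724
```

Call:
arm_command:
  targets:
    - [0,0,0,0,0,0]
    - [0,0,0,0,0,0]
    - [0,0,0,0,0,0]
    - [0,0,0,0,0,0]
    - [0,0,0,0,0,0]
    - [0,0,0,0,0,0]
    - [0,0,0,0,0,0]
  fingers: 0.02
  squeeze: 35

```text
clock: 34.38
eef_pos: [444.8, -7.0, 4.8]
tcp_rot: [-3.142, -0.002, -0.064]
contact_force: [-1.0, 0.4, 9.3]
opening: 0.425
```

Call:
arm_command:
  targets:
    - [0,0,-0.02,0,0,0]
    - [0,0,-0.03,0,0,0]
    - [0,0,-0.03,0,0,0]
    - [0,0,-0.03,0,0,0]
    - [0,0,-0.03,0,0,0]
    - [0,0,0,0,0,0]
    - [0,0,0,0,0,0]

```text
clock: 34.97
eef_pos: [445.2, -7.0, 145.6]
tcp_rot: [-3.141, -0.005, -0.064]
contact_force: [0.4, 0.1, -0.6]
opening: 0.424
```

Run:
```python
from h import *
f=r.grab_frame("wrist"); cv2.imwrite("pics/w15.png",f["image"]);f=r.grab_frame("side"); crop(f["image"],240,140,160,160,4,"d15.png")
```

```text
(no output)
```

View pics/w15.png

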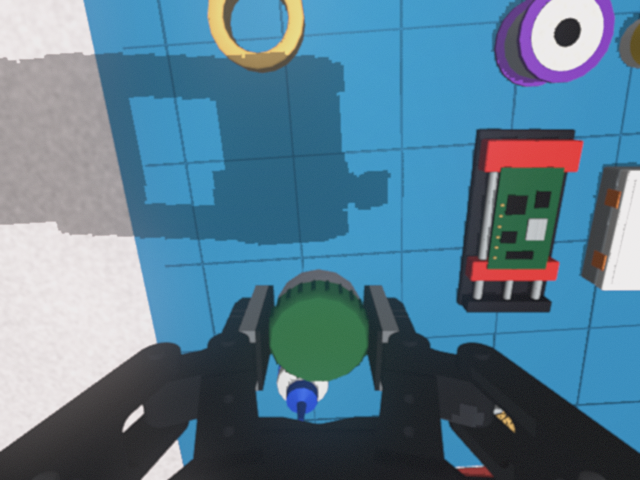

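View pics/d15.png

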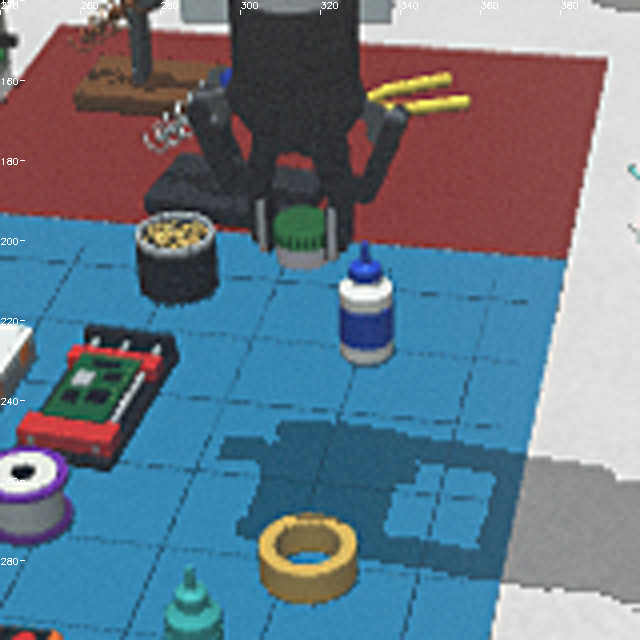

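Call:
arm_command:
  targets:
    - [0.0267,0.0004,0,0,0,0]
    - [0.0267,0.0004,0,0,0,0]
    - [0.0267,0.0004,0,0,0,0]
    - [0.0267,0.0004,0,0,0,0]
    - [0.0267,0.0004,0,0,0,0]
    - [0.0267,0.0004,0,0,0,0]
    - [0.0267,0.0004,0,0,0,0]
    - [0.0267,0.0004,0,0,0,0]
    - [0.0267,0.0004,0,0,0,0]
    - [0,0,0.03,0,0,0]
    - [0,0,0.03,0,0,0]
    - [0,0,0.02,0,0,0]
    - [0,0,0,0,0,0]
    - [0,0,0,0,0,0]

```text
clock: 36.23
eef_pos: [681.4, -25.8, 60.8]
tcp_rot: [3.141, 0.005, -0.064]
contact_force: [-0.7, -0.1, 0.4]
opening: 0.427
```

Run:
```python
from h import *
f=r.grab_frame("wrist"); cv2.imwrite("pics/w16.png",f["image"]);f=r.grab_frame("side"); crop(f["image"],170,140,130,130,5,"d16.png")
```

```text
(no output)
```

View pics/w16.png

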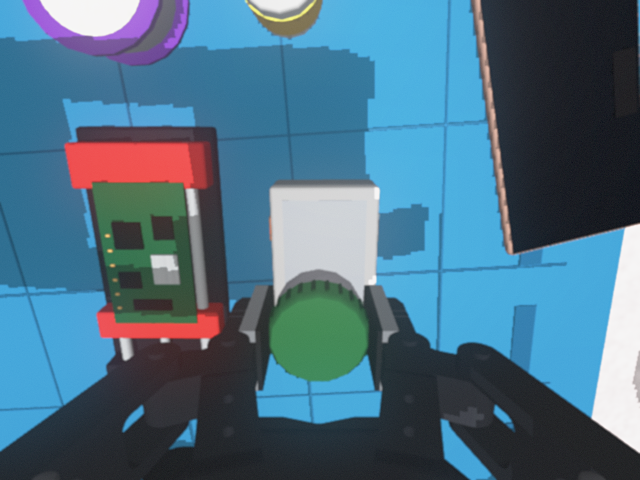

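View pics/d16.png

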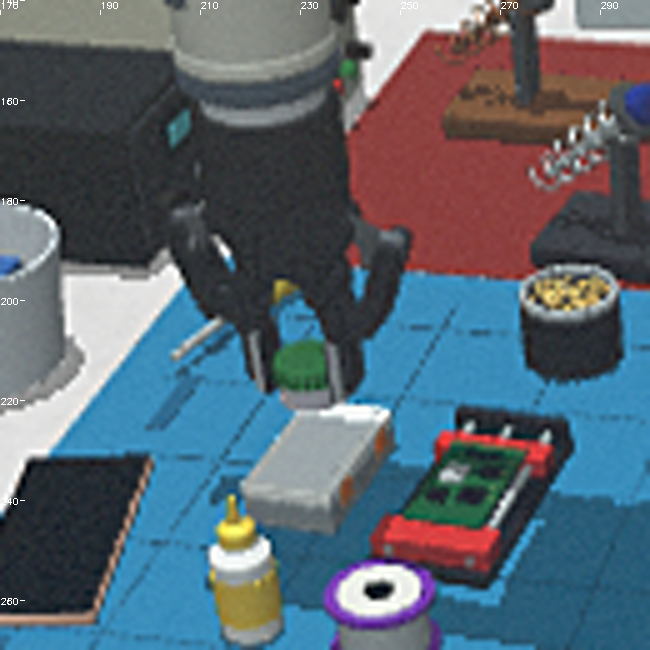

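Call:
arm_command:
  targets:
    - [0,0,0.01,0,0,0]
    - [0,0,0.01,0,0,0]
    - [0,0,0.007,0,0,0]
    - [0,0,0.003,0,0,0]
    - [0,0,0.0015,0,0,0]
    - [0,0,0,0,0,0]
    - [0,0,0,0,0,0]
    - [0,0,0,0,0,0]

```text
clock: 37.0
eef_pos: [683.7, -25.9, 32.3]
tcp_rot: [-3.142, -0.001, -0.064]
contact_force: [0.4, 0.5, -0.4]
opening: 0.425
```

Run:
```python
from h import *
f=r.grab_frame("wrist"); crop(f["image"],200,130,240,290,2,"w17.png");f=r.grab_frame("side"); crop(f["image"],200,180,100,90,7,"d17.png")
s=r.sense(); print(s["eef_pos"],s["tcp_rot"],s["contact_force"])
```

```text
[683.63958626 -25.91981457  32.3730551 ] [-3.14157851e+00 -6.24972614e-04 -6.39541036e-02] [-0.80056429  0.15677734  0.00878464]
```

View pics/w17.png

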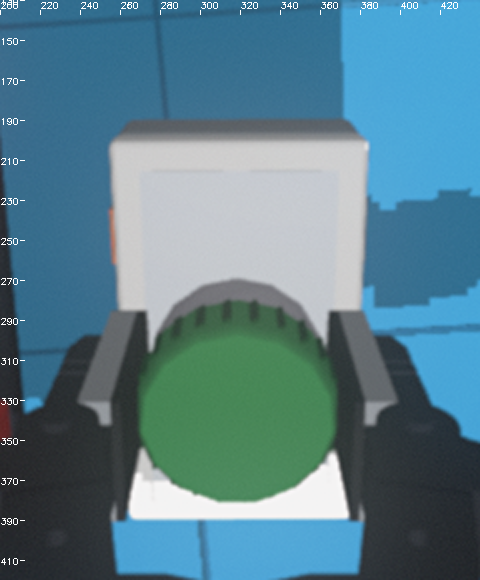

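View pics/d17.png

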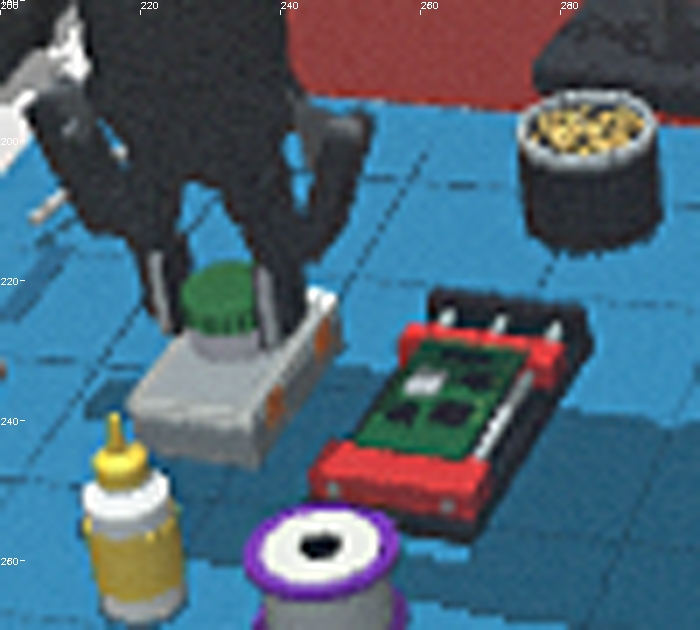

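Run:
```python
from h import *
f=r.grab_frame("wrist")
for v in (200,389): print(ray(f,319,v,26))
for u,v in ((258,205),(381,205)): print(ray(f,u,v,26))
for v in (298,339,380): print(v,ray(f,319,v,54.5))
```

```text
[685.33002148  17.01510207  26.        ]
[679.64446862 -72.24650569  26.        ]
[660.99574525  16.54782097  26.        ]
[709.80573261  13.41197929  26.        ]
298 [683.46565716 -11.41857156  54.5       ]
339 [682.43325219 -27.62704408  54.5       ]
380 [681.32434372 -45.0366004   54.5       ]
```

Call:
arm_command:
  targets:
    - [0,0,0.001,0,0,0]
    - [0,0,0.001,0,0,0]
    - [0,0,0,0,0,0]
    - [0,0,0,0,0,0]

```text
clock: 37.48
eef_pos: [683.6, -25.9, 30.9]
tcp_rot: [-3.142, -0.001, -0.064]
contact_force: [-2.4, 0.4, 7.2]
opening: 0.426
```

Call:
arm_command:
  targets:
    - [0,0,0,0,0,0]
    - [0,0,0,0,0,0]
    - [0,0,0,0,0,0]
    - [0,0,0,0,0,0]
    - [0,0,0,0,0,0]
    - [0,0,-0.01,0,0,0]
    - [0,0,-0.02,0,0,0]
    - [0,0,-0.03,0,0,0]
    - [0,0,-0.03,0,0,0]
    - [0,0,-0.03,0,0,0]
    - [0,0,-0.03,0,0,0]
    - [0,0,-0.03,0,0,0]
    - [-0.03,0,-0.02,0,0,0]
    - [-0.03,0,0,0,0,0]
    - [-0.03,0,0,0,0,0]
    - [-0.03,0,0,0,0,0]
    - [-0.03,0,0,0,0,0]
    - [-0.03,0,0,0,0,0]
    - [0,0,0,0,0,0]
    - [0,0,0,0,0,0]
  fingers: 0.056

```text
clock: 39.15
eef_pos: [502.8, -14.3, 231.0]
tcp_rot: [-3.142, -0.001, -0.064]
contact_force: [0.4, 0.9, 0.2]
opening: 0.657
```

Run:
```python
from h import *
fs=r.grab_frame("scene"); fd=r.grab_frame("side"); f=r.grab_frame("wrist")
cv2.imwrite("pics/w18.png",f["image"]);cv2.imwrite("pics/s18.png",fs["image"]);cv2.imwrite("pics/e18.png",fd["image"])
import pickle; pickle.dump((fs,fd,f),open("f5.pkl","wb"))
```

```text
(no output)
```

View pics/w18.png

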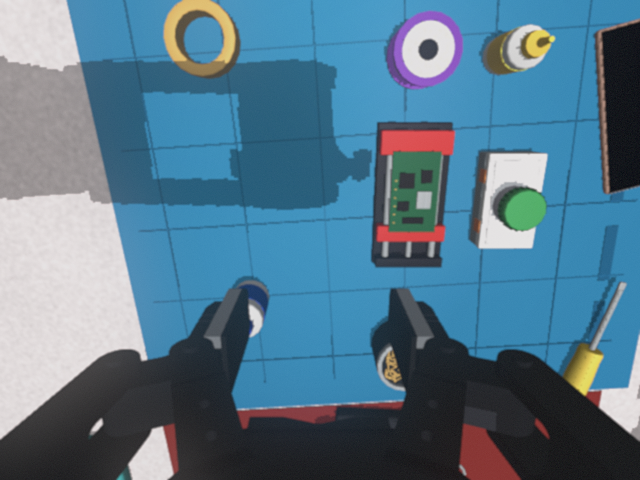

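View pics/s18.png

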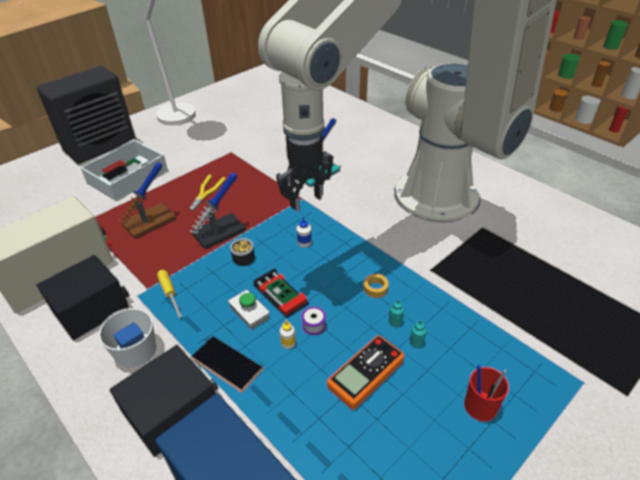

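View pics/e18.png

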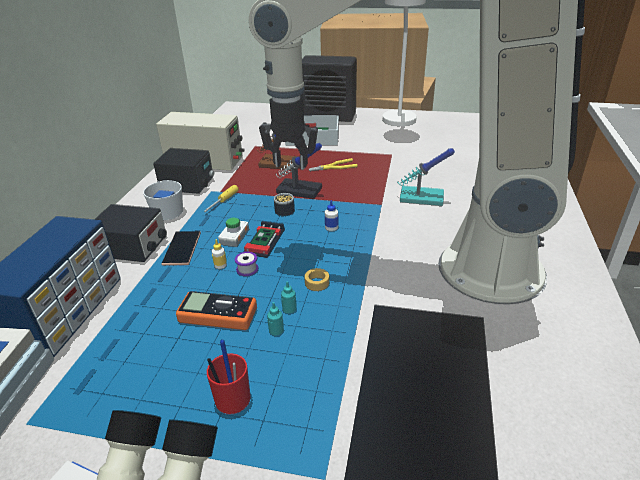

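Run:
```python
from h import *
import pickle
a,b=pickle.load(open("f0.pkl","rb")); fs,fd,f=pickle.load(open("f5.pkl","rb"))
for n,A,B,bx in (("mm s",a,fs,(325,330,85,80)),("mm d",b,fd,(172,285,90,48)),("tape s",a,fs,(360,270,32,32)),("wash s",a,fs,(293,215,24,36)),("wash d",b,fd,(322,198,20,36)),("tape d",b,fd,(300,262,32,32))):
    x,y,w,h=bx; g=lambda i:cv2.cvtColor(i["image"],6)
    m=cv2.matchTemplate(g(B)[y-6:y+h+6,x-6:x+w+6],g(A)[y:y+h,x:x+w],5); print(n,np.array(cv2.minMaxLoc(m)[3])-6,round(m.max(),3))
crop(fs["image"],220,230,130,130,5,"s19.png"); crop(fd["image"],200,190,110,100,6,"e19.png")
```

```text
mm s [0 0] 0.999
mm d [0 0] 0.996
tape s [0 0] 0.839
wash s [0 0] 0.938
wash d [0 0] 0.997
tape d [0 0] 0.791
```

View pics/s19.png

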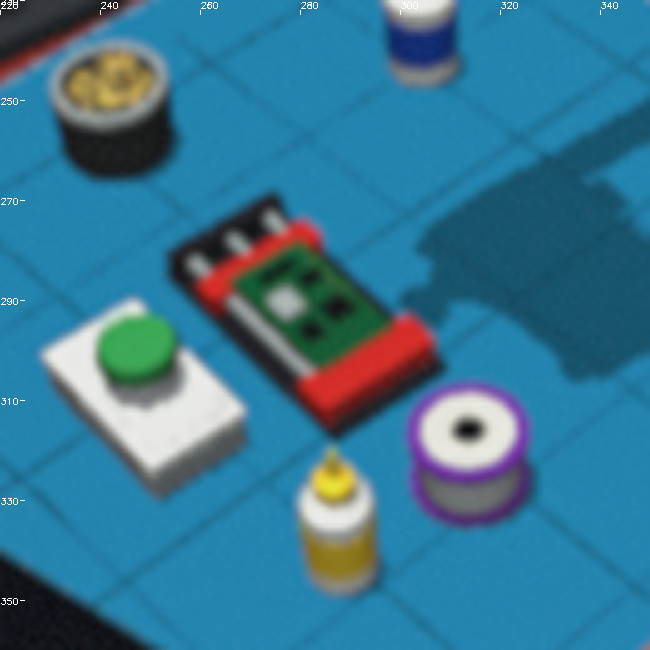

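View pics/e19.png

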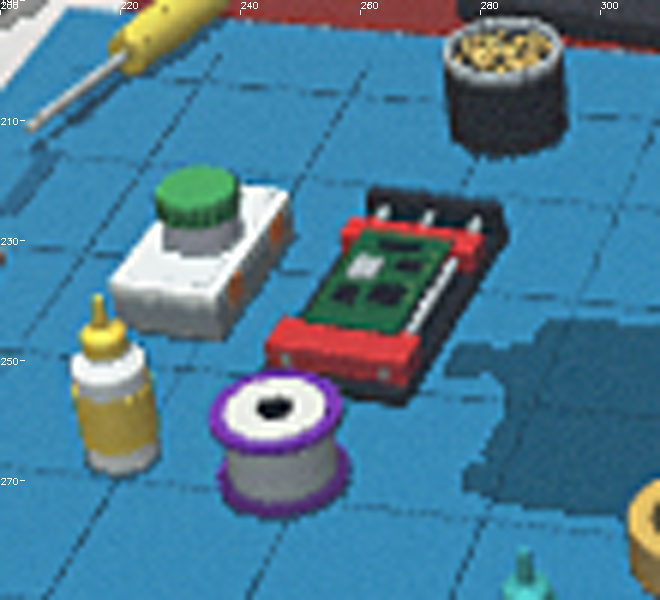

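All five stand upright in place, with the tin centred on the case lid. The robot is clear of everything, and the multimeter, blue-labelled bottle and tape roll match their first pictures with no pixel shift. I am handing in.

Run:
```python
from rig import r
print(r.sense()["clock"]); print(r.sign_off())
```

```text
39.3
the job is handed in; nothing more can be done
None
```

I set the bench out in the order asked: tip cleaner, spool, flux bottle, case, then the tin on its lid. I handed it in at 39.3 s.

Last checks, in the clamp's frame (x behind the clamp, y to its left; the iron stand is on the −y side):

| Item | Measured (mm) | Asked for (mm) |
|---|---|---|
| Tip cleaner | −156 to −165 along y, within about 6 of the line along x | −160 along y |
| Spool | 128 to 130 along y, within 3 along x | 128 along y |
| Flux bottle | 70 to 75 behind the spool's line, at y 127 to 132 | 74 behind the spool |
| Case | 86 to 92 behind the clamp, within 2 of its middle | 91 behind |
| Tin | within about 1 of the lid's middle along the case, measured just before release | middle of the lid |

- **Upright and clear:** all five stood upright in the last pictures, and the robot was clear of everything.
- **Not shifted:** the multimeter, blue-labelled bottle and tape roll showed no pixel shift against the first pictures. The tape match scores were lower (0.79 and 0.84), most likely because the arm's shadow fell there.
- **Disagreement:** the three cameras differed by up to about 9 mm on a single object, which gives the spreads above. The side camera also put the case's turn at −0.02 rad, against −0.04 to −0.06 from the other two and −0.064 commanded. I went by the average and by the commanded poses, which agree with the places asked for.

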